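Change the workpiece in a wedge-locked drilling jig

TASK

Change the workpiece in the drilling jig: take out the wedge and then the packing block and lay both on the cork mat, slide the drilled piece out from under the metal bush plate and lay it flat in the blue tray. Then slide the fresh blank in under the bush plate until it is home against the back stop, put the packing block back in front of it, and lock everything by pushing the wedge back in snugly beside the packing block, as it was at the start. Leave the screw cup and the sanding block alone.

Things in the scene. Friction and masses are not known exactly. Their poses are not given: they have to be found in the camera images.
- jig: Drilling jig, fixed. Ply base 240 x 112 x 12 mm (x, y, z), origin under its centre; wedge runway at x=-120..-58 out to y=+106. Back stop face x=+100. Cheeks 54 mm apart from x=+68, lead-ins flared to 76 apart at x=+50. Aluminium bush plate x=+68..122, underside z=37, top 55. Tapered front cleat, 22 mm high, x=-115..-83, y=-52..+28. Low block stop, 10 mm high, x=-62..-38, y=-30..-40.
- cork_mat: Cork mat fixed on the table, 160 x 130 mm (x, y), 4 mm thick; origin under its centre. Side area for the wedge and the packing block.
- tray: Blue open tray fixed on the table, 150 x 120 mm outside (x, y), rim 18 mm high and 6 mm wide, inner floor 6 mm above the table; origin under its centre. For the drilled piece.
- wedge: Wooden wedge, steel-capped, 125 mm long (y), 28 high, origin under its centre. Straight +x face, waxed -x face tapers 1 in 7.5: 15 mm wide at the thin end y=-62.5, 26 from y=+22.5 on: the red head, parallel; grip it at y=+42 across x. Snug in the jig at jig x=-81, y=+7.5, axes as the jig's. To refit, lower it at y=+50 (5 mm play), push to -y till it jams (about 15 N). Lifts straight out.
- packing_block: Pale wooden block 55 x 78 x 46 mm (x, y, z), origin under its centre; grip it across x. Its place in the jig, as at the start: on the base against the workpiece's front end, its y along the jig's x, centre at jig x=-29, y=0 mm (to y=-2.5, at the low stop, and x=-31 before the wedge is tight).
- drilled_piece: Dark workpiece 50 x 90 x 20 mm (x, y, z), two 10 mm holes near its +y end, origin under its centre. Starts on the jig's base, holes under the bush plate, +y end at the back stop, centre at jig x=+55, y=0 mm. Must slide out 55 mm toward jig -x before it can be lifted. Grip it across x, 20 mm from its centre toward the free (-y) end.
- blank: Fresh lighter brown workpiece without holes, 50 x 90 x 20 mm (x, y, z), origin under its centre, on the bare table. Its place in the jig is the drilled piece's: flat on the base, long way along the jig's x, centre at jig x=+55, y=0 mm; either end first. Grip it across x, 20 mm from the centre toward the end that stays in front; lower it at jig x=0 and slide it in.
- screw_cup: Grey metal cup 73 mm wide, 62 mm high, a bystander; origin under its centre.
- sanding_block: Brown sanding block 64 x 112 x 32 mm, a bystander; origin under its centre.

How it is judged (in metres and radians):
On the way, in this order (a step that is already met when the one before it is completed fails the run):
1. the wedge and the packing block both lie on the cork mat (x of wedge in the frame of cork_mat between -0.075 and 0.075 m and y of wedge in the frame of cork_mat between -0.06 and 0.06 m and z of wedge in the frame of cork_mat between -0.002 and 0.01 m and angle between each of wedge, packing_block's own z axis and vertical below 0.12 rad and linear speed of each of wedge, packing_block below 0.02 m/s and angular speed of each of wedge, packing_block below 0.2 rad/s and x of packing_block in the frame of cork_mat between -0.075 and 0.075 m and y of packing_block in the frame of cork_mat between -0.06 and 0.06 m and z of packing_block in the frame of cork_mat between -0.002 and 0.01 m), for 0.2 s.
2. the drilled piece lies flat in the blue tray (x of drilled_piece in the frame of tray between -0.045 and 0.045 m and y of drilled_piece in the frame of tray between -0.035 and 0.035 m and z of drilled_piece in the frame of tray between 0 and 0.012 m and angle between drilled_piece's own z axis and vertical below 0.12 rad and linear speed of drilled_piece below 0.02 m/s and angular speed of drilled_piece below 0.2 rad/s), for 0.2 s.
3. the fresh blank lies in the jig, under the bush plate, within 20 mm of the back stop (x of blank in the frame of jig between 0.035 and 0.06 m and y of blank in the frame of jig between -0.006 and 0.006 m and z of blank in the frame of jig between 0.007 and 0.017 m and angle between the y axis of blank and the x axis of jig, either way round below 0.08 rad and angle between blank's own z axis and vertical below 0.08 rad and linear speed of blank below 0.02 m/s and angular speed of blank below 0.2 rad/s), for 0.2 s.
4. the packing block is back in the jig in front of the blank (x of packing_block in the frame of jig between -0.039 and -0.019 m and y of packing_block in the frame of jig between -0.01 and 0.01 m and z of packing_block in the frame of jig between 0.007 and 0.017 m and angle between the y axis of packing_block and the x axis of jig, either way round below 0.15 rad and angle between packing_block's own z axis and vertical below 0.08 rad and linear speed of packing_block below 0.02 m/s and angular speed of packing_block below 0.2 rad/s), for 0.2 s.
5. the wedge is pushed in snugly (x of wedge in the frame of jig between -0.087 and -0.075 m and y of wedge in the frame of jig between -0.0075 and 0.0225 m and z of wedge in the frame of jig between 0.007 and 0.017 m and angle between the y axis of wedge and the y axis of jig, either way round below 0.1 rad and angle between wedge's own z axis and vertical below 0.08 rad and linear speed of wedge below 0.02 m/s and angular speed of wedge below 0.2 rad/s), for 0.2 s.
At the end, for the whole second after the job is handed in: Drilled piece flat in the tray. In the jig: blank within 5 mm of home at the back stop (6 mm sideways), packing block within 5 mm lengthwise and 10 mm sideways, wedge within 6 mm across and 15 mm lengthwise of its snug place. All flat, aligned to 0.08 to 0.15 rad, at rest (all of step 2 and all of step 5 and x of blank in the frame of jig between 0.05 and 0.06 m and y of blank in the frame of jig between -0.006 and 0.006 m and z of blank in the frame of jig between 0.007 and 0.017 m and angle between the y axis of blank and the x axis of jig, either way round below 0.08 rad and angle between each of blank, packing_block's own z axis and vertical below 0.08 rad and linear speed of each of blank, packing_block below 0.02 m/s and angular speed of each of blank, packing_block below 0.2 rad/s and x of packing_block in the frame of jig between -0.034 and -0.024 m and y of packing_block in the frame of jig between -0.01 and 0.01 m and z of packing_block in the frame of jig between 0.007 and 0.017 m and angle between the y axis of packing_block and the x axis of jig, either way round below 0.15 rad); the robot touches nothing.
It fails at once if the screw cup is moved by more than 30 mm or tipped (distance of screw_cup from where it was at the start of the episode above 0.03 m or angle between screw_cup's own z axis and vertical above 0.5 rad).
It fails at once if the sanding block is moved by more than 30 mm (distance of sanding_block from where it was at the start of the episode above 0.03 m).
It also fails if it takes over 128 s, if anything falls off the work surface, if the arm or the gripper's body presses on something with over 40 N, if the wrist force passes 120 N, or if a joint passes its speed limit or range.

ROBOT

A 7-joint arm with a two-finger parallel gripper is mounted at the origin on the work surface; the furniture and walls round the work are solid. World frame = base frame: x ahead of the robot, y to its left, z up, the work surface at z = 0. Lengths are in mm, angles in rad, forces in N, time in s.
With the tool pointing down it reaches from about 425 to 1025 mm from the base axis. Payload 9.4 kg.
Tool frame: the origin (TCP) lies midway between the tips of the shut fingers; the grasp point (between the pads) lies 19 mm behind it; z points along the fingers, y is the line along which they close (so a half turn about z gives the same grasp; the last joint's range is limited). The gripper opens to 85 mm and grips with 20 to 120 N. Pads are 22 mm wide; open, the fingers measure 114 mm over their backs; the gripper's body (76 mm by 85 mm) begins 54 mm behind the grasp point. The pads swing forward as they close: fully open they stand 13 mm farther back than shut.
Start: joints at [1.055, 0.599, -0.003, 1.599, 0.002, 0.943, -0.08], TCP at [308.01, -656.319, 231.275] pointing down, gripper open.
Joint ranges: [-2.57, 2.57], [-0.35, 1.97], [-1.29, 1.29], [0.11, 2.56], [-1.05, 4.19], [0.11, 1.86], [-2.63, 2.63]. Speed limits (rad/s): [2.22, 2.22, 3.01, 3.01, 3.14, 3.14, 3.14].

INTERFACE

Orientations are given as a unit quaternion [x, y, z, w].
In Python, from rig import bot, eyes, ticket gives the robot as it stands. The module is installed in compiled form; this text tells all that it offers.
- The arm moves only by the tool jog_arm, never from a script. Its argument "increments" is a list of rows, each an object of numbers: "x", "y", "z": the shift along the tool's x, y, z each as a share of 0.5 m, from -1 to 1; "wx", "wy", "wz": the turn, a rotation vector about the tool's x, y, z each as a share of 2 pi rad, from -1 to 1. In form: [{"x": .., "y": .., "z": .., "wx": .., "wy": .., "wz": ..}, ...]. A call has 1 to 20 rows; each row is the pose to reach, as a shift and turn from the pose commanded when the call began, along the tool's axes at that moment, turning the shorter way round; what a row does not reach only later rows make up. A row lasts 1/8 s, in which the tool goes at most 62.5 mm and 10.7 degrees, less where a joint would pass 70% of its speed; a pose out of reach is approached as far as the arm can. A call with a number of a shift or a turn outside -1 to 1 is refused whole. A call with a gripper value outside its range is refused whole. "grip" is the closure, from -1 (fully open) to 1 (shut), set as the call begins (left out, the last holds). The fingers move at their own pace and stop on an object; "force" is the grip in N (left out, the last holds). Time passes only in rows, so rows that repeat a pose let the fingers close. It gives the time, the measured TCP pose, the force, the opening and the grip force at its end, in the units of the state.
- bot.read_state(): the state, without advancing time (a new reading comes with each control period).
- eyes.grab_frame(name): name is "scene" or "top"; returns a dict with "image" (384x512x3 uint8, red, green, blue), "K" (3x3 intrinsics, pixels), "k1" (the pictures are not rectified: a ray, as slopes to the right and down, at radius r is drawn at 1 + k1 r^2 times it, then the intrinsics apply), "pose" (4x4, takes a point from camera to world coordinates). Camera axes: x right, y down, z forward; pixel columns grow to the right and rows downward; lengths in mm; the calibration is good to about 2 mm. A picture is of the moment at which its call begins. There is no depth.
- ticket.close_job(): hands the job in; it is judged then, once.
The state is a dict: "time_s": time; "qpos": joint angles; "joint_vel": joint speeds; "joint_torque": joint torques, N m; "position": TCP position; "orientation": TCP orientation; "force": force on the tool from outside, world axes, zero at the start; "torque": the same for the moment, N m; "width": finger opening in mm; "gripper_force": force on a finger pad.
Only numpy, scipy, OpenCV 4.12 (cv2) and the standard library are available. Lean on these libraries where they do the work, as an engineer would, in place of code of your own. Each camera call takes 0.05 s, during which the arm holds its last target. There are 200 camera calls.

## Working session

There is one attempt and no reset: what is moved stays moved. The work goes in short steps, Python scripts to look and compute and a tool call to move; the robot and the scene stay as the last step left them, time stands still between calls to the robot, and variables do not carry over. Pictures are saved under pics/ and viewed, at most 14 in all, crops included, and the job is handed in when it is done.

Besides the shell and the picture viewer there is one more tool, called after "Request:" as a command line: name --argument value ..., lists and objects as JSON in quotes. jog_arm: Moves the arm, as the interface text tells. Shift numbers are shares of 0.5 m and turn numbers shares of 2 pi rad, none past 1 either way. Its arguments: {"type":"object","properties":{"increments":{"type":"array","items":{"type":"object","properties":{"x":{"type":"number","minimum":-1,"maximum":1},"y":{"type":"number","minimum":-1,"maximum":1},"z":{"type":"number","minimum":-1,"maximum":1},"wx":{"type":"number","minimum":-1,"maximum":1},"wy":{"type":"number","minimum":-1,"maximum":1},"wz":{"type":"number","minimum":-1,"maximum":1}}}},"grip":{"type":"number"},"force":{"type":"number"}},"required":["increments"]}

```bash
mkdir -p pics
python3 - <<'E'
from rig import bot, eyes, ticket
import cv2, numpy as np
for n in("top","scene"):
    f=eyes.grab_frame(n); cv2.imwrite(f"pics/{n}0.png",f["image"][:,:,::-1]); np.savez(f"{n}0.npz",**f)
    print(n,f["K"].tolist(),f["k1"],np.round(f["pose"],3).tolist())
s=bot.read_state(); print(s)
E
```

```text
top [[400.5518717183186, 0.0, 252.66998029238462], [0.0, 400.5518717183186, 185.40478162494034], [0.0, 0.0, 1.0]] -0.0255847147005549 [[0.003, -0.993, 0.119, 441.901], [-1.0, -0.005, -0.015, -101.032], [0.016, -0.119, -0.993, 1279.24], [0.0, 0.0, 0.0, 1.0]]
scene [[415.96006845748076, 0.0, 251.7315066134582], [0.0, 415.96006845748076, 187.98266954828722], [0.0, 0.0, 1.0]] 0.030816595010513863 [[-0.746, -0.436, 0.504, 2.528], [-0.666, 0.487, -0.565, 522.226], [0.001, -0.757, -0.653, 774.086], [0.0, 0.0, 0.0, 1.0]]
{'time_s': 0.1, 'qpos': array([ 1.05530566,  0.60004083, -0.00255675,  1.60002765,  0.00176185,
        0.94290652, -0.07980265]), 'joint_vel': array([-7.73858811e-06, -5.54420565e-04,  1.16135543e-03, -7.71080800e-04,
       -1.81922022e-03, -2.88938432e-04,  1.02311913e-03]), 'joint_torque': array([ 6.69224682e-03, -7.77989888e+01,  1.57049015e+00, -2.58621758e+01,
        1.26687883e-02,  5.53706253e-03,  3.97838699e-05]), 'position': array([ 307.84397623, -655.94292717,  230.51414754]), 'orientation': array([ 9.76024161e-01,  2.17661116e-01, -1.94158646e-04, -6.62226696e-04]), 'force': array([-0.50456694, -0.51325425,  0.03266485]), 'torque': array([-0.03000337, -0.05262567, -0.00915284]), 'gripper_force': 0.0, 'width': 85.27755166534305}
```

View pics/top0.png

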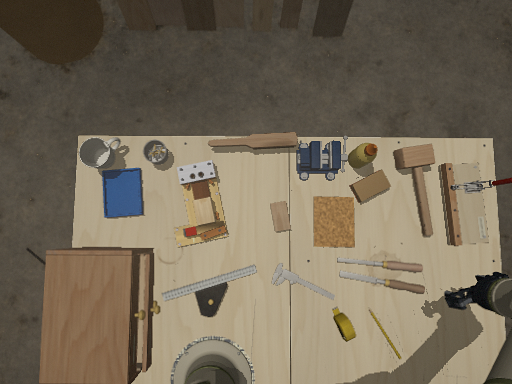

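View pics/scene0.png

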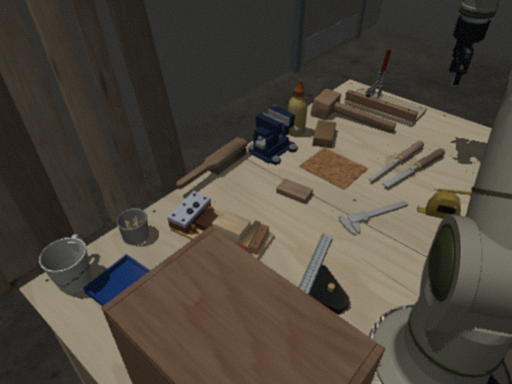

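Top view: jig near (203,205), with the bush plate at (197,172) and the red wedge head at (190,231). The tray is at (123,193), blank (280,217), cork mat (334,222), cup (157,152) and sanding block (370,187). I'll enlarge the area and write the ray helper.

```bash
cat > h.py <<'E'
import numpy as np, cv2
from scipy.spatial.transform import Rotation as R
def ray(f,uv):
    uv=np.atleast_2d(uv).astype(float); K=f["K"]
    d=(uv-K[:2,2])/[K[0,0],K[1,1]]; u=d.copy()
    for _ in range(20): u=d/(1+float(f["k1"])*(u**2).sum(1,keepdims=True))
    P=f["pose"]; return P[:3,3], np.c_[u,np.ones(len(u))]@P[:3,:3].T
def plane(f,uv,z):
    o,d=ray(f,uv); return (o+d*((z-o[2])/d[:,2])[:,None])[:,:2]
def proj(f,X):
    P=f["pose"]; c=(np.atleast_2d(X)-P[:3,3])@P[:3,:3]; s=c[:,:2]/c[:,2:]
    s=s*(1+float(f["k1"])*(s**2).sum(1,keepdims=True)); return s@f["K"][:2,:2].T+f["K"][:2,2]
def mask(f,lo,hi,box):
    h=cv2.cvtColor(f["image"],cv2.COLOR_RGB2HSV); m=cv2.inRange(h,np.array(lo),np.array(hi))
    z=np.zeros_like(m); x0,y0,x1,y1=box; z[y0:y1,x0:x1]=m[y0:y1,x0:x1]; return z
def rect(f,m,z):
    c=max(cv2.findContours(m,cv2.RETR_EXTERNAL,cv2.CHAIN_APPROX_NONE)[0],key=cv2.contourArea)
    p=plane(f,c[:,0,:],z).astype(np.float32); return cv2.minAreaRect(p)
E
python3 - <<'E'
from h import *
t=dict(np.load("top0.npz"))
a=t["image"][150:255,165:245,::-1]; b=t["image"][190:255,262:360,::-1]
cv2.imwrite("pics/jig0.png",cv2.resize(a,None,fx=5.6,fy=5.6,interpolation=cv2.INTER_CUBIC))
h=cv2.cvtColor(t["image"],cv2.COLOR_RGB2HSV)
for n,(u,v) in dict(tray=(123,193),mat=(334,222),blank=(280,217),table=(260,230),plate=(184,175),red=(190,231),drill=(201,188),pack=(202,210)).items(): print(n,h[v,u])
print("tray",rect(t,mask(t,(100,120,40),(125,255,255),(95,160,150,225)),18))
print("mat",rect(t,mask(t,(8,120,90),(20,255,255),(305,185,365,255)),4))
bl=mask(t,(8,80,60),(18,255,205),(265,195,297,240)); print("blank",(bl>0).sum(),rect(t,bl,20))
print("red",rect(t,mask(t,(0,150,60),(7,255,255),(175,220,215,245)),40))
E
```

```text
tray [108 143 134]
mat [ 17 138 148]
blank [ 16  90 151]
table [ 21  59 182]
plate [  0   1 182]
red [  4 190 153]
drill [ 13 135 104]
pack [ 19  74 187]
tray ((566.6817626953125, 292.7365417480469), (139.41700744628906, 117.73625183105469), 5.256815433502197)
mat ((481.3245849609375, -379.0836181640625), (127.60575866699219, 156.14952087402344), 89.84961700439453)
blank 378 ((497.3378601074219, -208.11924743652344), (89.76078796386719, 52.5488395690918), 9.896234512329102)
red ((448.73004150390625, 70.48933410644531), (24.022911071777344, 31.73904037475586), 11.540788650512695)
```

View pics/jig0.png

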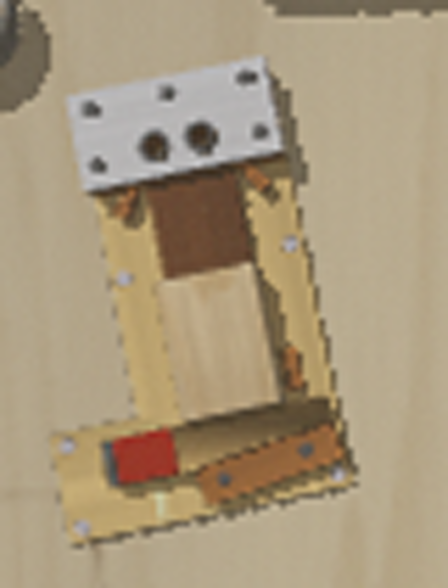

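The crop shows plate corners at (68,97), (265,57), (288,152) and (88,192), and base corners at (53,435), (72,545) and (357,487). The pale block top is near (160,280)–(280,402), and the red head at (145,457). Next I fit the jig pose.

```bash
cat >> h.py <<'E'
def fit2(A,B): # rigid A->B
    a,b=A.mean(0),B.mean(0); H=(A-a).T@(B-b); th=np.arctan2(H[0,1]-H[1,0],H[0,0]+H[1,1])
    r=np.array([[np.cos(th),-np.sin(th)],[np.sin(th),np.cos(th)]]); return th,b-r@a,B-(A@r.T+(b-r@a))
E
python3 - <<'E'
from h import *
t=dict(np.load("top0.npz")); s=dict(np.load("scene0.npz"))
cr=lambda p:(np.array(p,float)+.5)/5.6-.5+[165,150]
pl=plane(t,cr([(68,97),(265,57),(288,152),(88,192)]),55); print("plate",pl, [np.linalg.norm(pl[i]-pl[i-1]) for i in range(4)])
W=np.linalg.norm(pl[0]-pl[1])
ba=plane(t,cr([(53,435),(72,545),(357,487)]),12)
pk=plane(t,cr([(160,280),(252,262),(280,402),(185,418)]),58)
hd=plane(t,cr([(112,437),(178,427),(178,475),(112,486)]),40)
A=np.array([(122,56),(122,-56),(68,-56),(68,56),(-58,106),(-120,106),(-120,-56)]); B=np.r_[pl,ba]
th,o,res=fit2(A,B); print("jig",np.degrees(th),o); print(np.round(res,1))
r=np.array([[np.cos(th),-np.sin(th)],[np.sin(th),np.cos(th)]])
print("pack in jig",np.round((pk-o)@r,1),"head",np.round((hd-o)@r,1))
d=lambda p,z:proj(s,np.r_[r@np.array(p)+o,z])[0].round(0)
print("scene proj: plate",[d(p,55) for p in A[:4]],"pack",d((-29,0),58),"head",d((-81,50),40))
b=np.load("scene0.npz")["image"]; im=b[:,:,::-1][170:270,150:330]
cv2.imwrite("pics/sc0.png",cv2.resize(im,None,fx=4.4,fy=4.4,interpolation=cv2.INTER_CUBIC))
# bystanders
for n,X in dict(cup=(157,152),sand=(370,187)).items(): print(n,plane(t,[X],50 if n=="cup" else 32))
E
```

```text
plate [[645.54883022 115.02473078]
 [668.54047935   6.76028809]
 [615.52126662  -6.70431022]
 [592.79283701 102.6943987 ]] [np.float64(54.17778057963918), np.float64(110.6788393615796), np.float64(54.70221499507618), np.float64(111.73477089610022)]
jig 11.879965373057704 [538.11860078  34.83400559]
[[-0.4  0.3]
 [-0.5  1.6]
 [-0.7 -0.7]
 [-0.3 -0.9]
 [ 1.1 -0.5]
 [ 0.7  0.2]
 [ 0.1  0.1]]
pack in jig [[ 11.6  25.1]
 [ 11.2 -25.8]
 [-66.7 -26.2]
 [-64.8  25.8]] head [[-66.1  69. ]
 [-68.   32.6]
 [-93.7  37.5]
 [-92.3  73.9]]
scene proj: plate [array([167., 215.]), array([194., 189.]), array([211., 196.]), array([185., 223.])] pack [231. 222.] head [239. 249.]
cup [[693.1245864  178.57536955]]
sand [[ 588.64533664 -490.5789029 ]]
```

View pics/sc0.png

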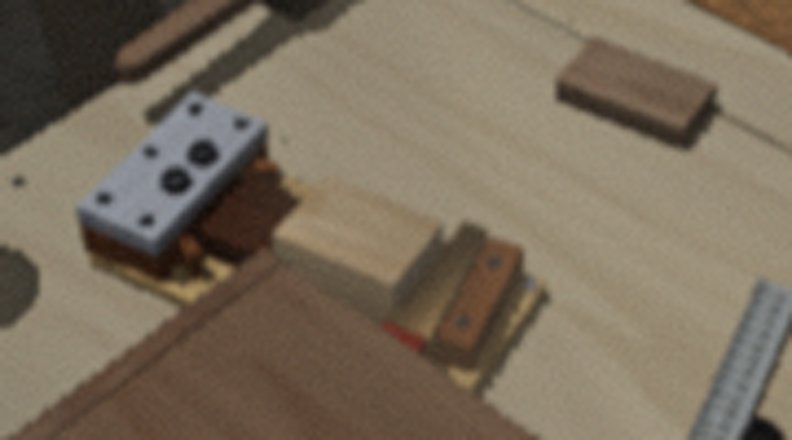

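The scene crop agrees: plate, block and red head project where they are seen. Now the furniture box height by two-view triangulation, plus a planning helper that turns world targets into jog numbers.

```bash
cat >> h.py <<'E'
import json,sys
J0=np.array([538.1,34.8]); JTH=11.88
def j2w(x,y,o=None,th=None):
    o=J0 if o is None else o; a=np.radians(JTH if th is None else th)
    return o+[x*np.cos(a)-y*np.sin(a),x*np.sin(a)+y*np.cos(a)]
def toolR(yaw): # tool down, tool y at world angle yaw (deg)
    a=np.radians(yaw); y=np.array([np.cos(a),np.sin(a),0]); z=np.array([0,0,-1.]); return R.from_matrix(np.c_[np.cross(y,z),y,z])
def plan(cmd,wps):
    """cmd=(x,y,z,yaw) commanded now; wps rows (x,y,z,yaw); prints shares; tool kept vertical"""
    R0=toolR(cmd[3]) if not hasattr(cmd[3],'as_matrix') else cmd[3]
    for w in wps:
        d=R0.inv().apply(np.array(w[:3])-cmd[:3])/500
        rv=(R0.inv()*toolR(w[3])).as_rotvec()/(2*np.pi)
        n=int(np.ceil(max(np.linalg.norm(d)*500/62.5,np.linalg.norm(rv)*360/10.7)))
        print(dict(zip("xyz",d.round(4).tolist())),dict(zip(("wx","wy","wz"),rv.round(4).tolist())),"rows from start>=",n)
E
python3 - <<'E'
from h import *
from rig import bot
t=dict(np.load("top0.npz")); s=dict(np.load("scene0.npz"))
def tri(a,b):
    o1,d1=ray(t,a);o2,d2=ray(s,b);d1,d2=d1[0],d2[0]
    k=np.linalg.lstsq(np.c_[d1,-d2],o2-o1,rcond=None)[0]; p,q=o1+k[0]*d1,o2+k[1]*d2; return ((p+q)/2).round(0),np.linalg.norm(p-q).round(1)
print("box",tri((130,250),(213,232)),tri((45,250),(107,300)))
print("vise",tri((308,145),(268,112)), "bush",tri((197,172),(189,208)))
w=j2w(-81,49.5); print(w)
q=bot.read_state(); print(R.from_quat(q["orientation"]).as_matrix()[:,1])
yaw0=np.degrees(np.arctan2(*R.from_quat(q["orientation"]).as_matrix()[[1,0],1])); print(yaw0)
plan((308.0,-656.3,231.3,-64.86),[(480,-350,230,-20),(*w,150,11.88),(*w,70,11.88)])
E
```

```text
box (array([394., 194., 236.]), np.float64(11.2)) (array([396., 402., 258.]), np.float64(9.0))
vise (array([ 681., -285.,  157.]), np.float64(31.2)) bush (array([633.,  54.,  44.]), np.float64(2.1))
[448.64474762  66.56488345]
[ 0.42488476 -0.9052464  -0.00137722]
-64.85660530147258
{'x': 0.5717, 'y': -0.4084, 'z': 0.0026} {'wx': 0.0, 'wy': 0.0, 'wz': -0.1246} rows from start>= 6
{'x': 0.8688, 'y': -1.1893, 'z': 0.1626} {'wx': 0.0, 'wy': 0.0, 'wz': -0.2132} rows from start>= 12
{'x': 0.8688, 'y': -1.1893, 'z': 0.3226} {'wx': 0.0, 'wy': 0.0, 'wz': -0.2132} rows from start>= 13
```

Request:
jog_arm --increments '[{"x": 0.57, "y": -0.41, "z": 0, "wz": -0.125}, {"x": 0.57, "y": -0.41, "z": 0, "wz": -0.125}, {"x": 0.57, "y": -0.41, "z": 0, "wz": -0.125}, {"x": 0.57, "y": -0.41, "z": 0, "wz": -0.125}, {"x": 0.57, "y": -0.41, "z": 0, "wz": -0.125}, {"x": 0.57, "y": -0.41, "z": 0, "wz": -0.125}, {"x": 0.57, "y": -0.41, "z": 0, "wz": -0.125}, {"x": 0.57, "y": -0.41, "z": 0, "wz": -0.125}]' --grip -1 --force 40

```text
$.increments[0]: bad value
```

Request:
jog_arm --increments '[{"x": 0.57, "y": -0.41, "z": 0.0, "wx": 0.0, "wy": 0.0, "wz": -0.125}, {"x": 0.57, "y": -0.41, "z": 0.0, "wx": 0.0, "wy": 0.0, "wz": -0.125}, {"x": 0.57, "y": -0.41, "z": 0.0, "wx": 0.0, "wy": 0.0, "wz": -0.125}, {"x": 0.57, "y": -0.41, "z": 0.0, "wx": 0.0, "wy": 0.0, "wz": -0.125}, {"x": 0.57, "y": -0.41, "z": 0.0, "wx": 0.0, "wy": 0.0, "wz": -0.125}, {"x": 0.57, "y": -0.41, "z": 0.0, "wx": 0.0, "wy": 0.0, "wz": -0.125}, {"x": 0.57, "y": -0.41, "z": 0.0, "wx": 0.0, "wy": 0.0, "wz": -0.125}, {"x": 0.57, "y": -0.41, "z": 0.0, "wx": 0.0, "wy": 0.0, "wz": -0.125}]' --grip -1 --force 40

```text
time_s: 1.1
position: [478.4, -350.3, 231.1]
orientation: [0.819, 0.574, -0.0, -0.0]
force: [-0.6, -0.1, 0.6]
width: 85.6
gripper_force: 0.0
```

Run:
```python
from h import *
w=j2w(-81,49.5)
plan((478.9,-349.6,231.3,-19.86),[(*w,150,11.88),(*w,70,11.88),(*w,16,11.88)])
```

```text
{'x': 0.7623, 'y': -0.3397, 'z': 0.1626} {'wx': 0.0, 'wy': 0.0, 'wz': -0.0882} rows from start>= 7
{'x': 0.7623, 'y': -0.3397, 'z': 0.3226} {'wx': 0.0, 'wy': 0.0, 'wz': -0.0882} rows from start>= 8
{'x': 0.7623, 'y': -0.3397, 'z': 0.4306} {'wx': 0.0, 'wy': 0.0, 'wz': -0.0882} rows from start>= 8
```

Request:
jog_arm --increments '[{"x": 0.762, "y": -0.34, "z": 0.16, "wx": 0.0, "wy": 0.0, "wz": -0.0882}, {"x": 0.762, "y": -0.34, "z": 0.16, "wx": 0.0, "wy": 0.0, "wz": -0.0882}, {"x": 0.762, "y": -0.34, "z": 0.16, "wx": 0.0, "wy": 0.0, "wz": -0.0882}, {"x": 0.762, "y": -0.34, "z": 0.16, "wx": 0.0, "wy": 0.0, "wz": -0.0882}, {"x": 0.762, "y": -0.34, "z": 0.16, "wx": 0.0, "wy": 0.0, "wz": -0.0882}, {"x": 0.762, "y": -0.34, "z": 0.16, "wx": 0.0, "wy": 0.0, "wz": -0.0882}, {"x": 0.762, "y": -0.34, "z": 0.16, "wx": 0.0, "wy": 0.0, "wz": -0.0882}, {"x": 0.762, "y": -0.34, "z": 0.16, "wx": 0.0, "wy": 0.0, "wz": -0.0882}, {"x": 0.762, "y": -0.34, "z": 0.16, "wx": 0.0, "wy": 0.0, "wz": -0.0882}, {"x": 0.762, "y": -0.34, "z": 0.24, "wx": 0.0, "wy": 0.0, "wz": -0.0882}, {"x": 0.762, "y": -0.34, "z": 0.31, "wx": 0.0, "wy": 0.0, "wz": -0.0882}, {"x": 0.762, "y": -0.34, "z": 0.37, "wx": 0.0, "wy": 0.0, "wz": -0.0882}, {"x": 0.762, "y": -0.34, "z": 0.41, "wx": 0.0, "wy": 0.0, "wz": -0.0882}, {"x": 0.762, "y": -0.34, "z": 0.43, "wx": 0.0, "wy": 0.0, "wz": -0.0882}, {"x": 0.762, "y": -0.34, "z": 0.43, "wx": 0.0, "wy": 0.0, "wz": -0.0882}, {"x": 0.762, "y": -0.34, "z": 0.43, "wx": 0.0, "wy": 0.0, "wz": -0.0882}]'

```text
time_s: 3.1
position: [448.8, 65.9, 16.9]
orientation: [0.63, 0.776, 0.0, 0.0]
force: [-0.6, 0.1, -0.1]
width: 85.1
gripper_force: 0.0
```

Request:
jog_arm --increments '[{"x": 0.0, "y": 0.0, "z": 0.0, "wx": 0.0, "wy": 0.0, "wz": 0.0}, {"x": 0.0, "y": 0.0, "z": 0.0, "wx": 0.0, "wy": 0.0, "wz": 0.0}, {"x": 0.0, "y": 0.0, "z": 0.0, "wx": 0.0, "wy": 0.0, "wz": 0.0}, {"x": 0.0, "y": 0.0, "z": 0.0, "wx": 0.0, "wy": 0.0, "wz": 0.0}, {"x": 0.0, "y": 0.0, "z": 0.0, "wx": 0.0, "wy": 0.0, "wz": 0.0}, {"x": 0.0, "y": 0.0, "z": 0.0, "wx": 0.0, "wy": 0.0, "wz": 0.0}]' --grip 1 --force 40

```text
time_s: 3.85
position: [449.9, 67.1, 16.8]
orientation: [0.63, 0.777, 0.001, 0.001]
force: [2.4, 1.1, 6.5]
width: 25.4
gripper_force: 39.1
```

Request:
jog_arm --increments '[{"x": 0.0, "y": 0.002, "z": -0.01, "wx": 0.0, "wy": 0.0, "wz": 0.0}, {"x": 0.0, "y": 0.002, "z": -0.02, "wx": 0.0, "wy": 0.0, "wz": 0.0}, {"x": 0.0, "y": 0.002, "z": -0.04, "wx": 0.0, "wy": 0.0, "wz": 0.0}, {"x": 0.0, "y": 0.002, "z": -0.06, "wx": 0.0, "wy": 0.0, "wz": 0.0}, {"x": 0.0, "y": 0.002, "z": -0.1, "wx": 0.0, "wy": 0.0, "wz": 0.0}, {"x": 0.0, "y": 0.002, "z": -0.16, "wx": 0.0, "wy": 0.0, "wz": 0.0}, {"x": 0.0, "y": 0.002, "z": -0.24, "wx": 0.0, "wy": 0.0, "wz": 0.0}, {"x": 0.0, "y": 0.002, "z": -0.3, "wx": 0.0, "wy": 0.0, "wz": 0.0}, {"x": 0.0, "y": 0.002, "z": -0.3, "wx": 0.0, "wy": 0.0, "wz": 0.0}]'

```text
time_s: 4.97
position: [449.4, 66.1, 168.4]
orientation: [0.63, 0.776, 0.001, 0.001]
force: [-0.0, -0.8, 0.4]
width: 25.7
gripper_force: 39.4
```

```bash
sed -i 's/^J0=.*/J0=np.array([539.4,35.1]); JTH=11.88/' h.py
python3 - <<'E'
from h import *
from rig import bot,eyes
print(bot.read_state()["position"],bot.read_state()["width"])
# wedge to mat: wedge centre (431,-379), head +y -> grip at y=-337 ; yaw 0
plan((449.4,66.6,166.3,11.89),[(431,-337,166,0),(431,-337,20,0),(431,-337,9,0)])
E
```

```text
[449.40134078  66.07239224 168.37466268] 25.719772748850232
{'x': -0.7823, 'y': -0.2023, 'z': 0.0006} {'wx': 0.0, 'wy': 0.0, 'wz': 0.033} rows from start>= 7
{'x': -0.7823, 'y': -0.2023, 'z': 0.2926} {'wx': 0.0, 'wy': 0.0, 'wz': 0.033} rows from start>= 7
{'x': -0.7823, 'y': -0.2023, 'z': 0.3146} {'wx': 0.0, 'wy': 0.0, 'wz': 0.033} rows from start>= 7
```

Request:
jog_arm --increments '[{"x": -0.782, "y": -0.202, "z": 0.0, "wx": 0.0, "wy": 0.0, "wz": 0.033}, {"x": -0.782, "y": -0.202, "z": 0.0, "wx": 0.0, "wy": 0.0, "wz": 0.033}, {"x": -0.782, "y": -0.202, "z": 0.0, "wx": 0.0, "wy": 0.0, "wz": 0.033}, {"x": -0.782, "y": -0.202, "z": 0.0, "wx": 0.0, "wy": 0.0, "wz": 0.033}, {"x": -0.782, "y": -0.202, "z": 0.0, "wx": 0.0, "wy": 0.0, "wz": 0.033}, {"x": -0.782, "y": -0.202, "z": 0.0, "wx": 0.0, "wy": 0.0, "wz": 0.033}, {"x": -0.782, "y": -0.202, "z": 0.0, "wx": 0.0, "wy": 0.0, "wz": 0.033}, {"x": -0.782, "y": -0.202, "z": 0.0, "wx": 0.0, "wy": 0.0, "wz": 0.033}, {"x": -0.782, "y": -0.202, "z": 0.08, "wx": 0.0, "wy": 0.0, "wz": 0.033}, {"x": -0.782, "y": -0.202, "z": 0.16, "wx": 0.0, "wy": 0.0, "wz": 0.033}, {"x": -0.782, "y": -0.202, "z": 0.23, "wx": 0.0, "wy": 0.0, "wz": 0.033}, {"x": -0.782, "y": -0.202, "z": 0.28, "wx": 0.0, "wy": 0.0, "wz": 0.033}, {"x": -0.782, "y": -0.202, "z": 0.3, "wx": 0.0, "wy": 0.0, "wz": 0.033}, {"x": -0.782, "y": -0.202, "z": 0.31, "wx": 0.0, "wy": 0.0, "wz": 0.033}, {"x": -0.782, "y": -0.202, "z": 0.314, "wx": 0.0, "wy": 0.0, "wz": 0.033}, {"x": -0.782, "y": -0.202, "z": 0.314, "wx": 0.0, "wy": 0.0, "wz": 0.033}]'

```text
time_s: 6.98
position: [431.4, -337.0, 9.9]
orientation: [0.707, 0.707, 0.0, 0.0]
force: [-0.0, 0.5, -0.1]
width: 25.3
gripper_force: 39.4
```

Request:
jog_arm --increments '[{"x": 0.0, "y": 0.0, "z": 0.002, "wx": 0.0, "wy": 0.0, "wz": 0.0}, {"x": 0.0, "y": 0.0, "z": 0.002, "wx": 0.0, "wy": 0.0, "wz": 0.0}, {"x": 0.0, "y": 0.0, "z": 0.002, "wx": 0.0, "wy": 0.0, "wz": 0.0}, {"x": 0.0, "y": 0.0, "z": 0.002, "wx": 0.0, "wy": 0.0, "wz": 0.0}, {"x": 0.0, "y": 0.0, "z": -0.03, "wx": 0.0, "wy": 0.0, "wz": 0.0}, {"x": 0.0, "y": 0.0, "z": -0.08, "wx": 0.0, "wy": 0.0, "wz": 0.0}, {"x": 0.0, "y": 0.0, "z": -0.16, "wx": 0.0, "wy": 0.0, "wz": 0.0}, {"x": 0.0, "y": 0.0, "z": -0.25, "wx": 0.0, "wy": 0.0, "wz": 0.0}, {"x": 0.0, "y": 0.0, "z": -0.3, "wx": 0.0, "wy": 0.0, "wz": 0.0}, {"x": 0.0, "y": 0.0, "z": -0.3, "wx": 0.0, "wy": 0.0, "wz": 0.0}]' --grip -0.1

```text
time_s: 8.22
position: [431.8, -337.5, 162.2]
orientation: [0.707, 0.707, 0.0, 0.002]
force: [0.3, -1.0, -0.3]
width: 46.9
gripper_force: 0.0
```

Run:
```python
from h import *
from rig import bot,eyes
f=eyes.grab_frame("top"); np.savez("top1.npz",**f); cv2.imwrite("pics/top1.png",cv2.resize(f["image"][150:270,165:375,::-1],None,fx=3.8,fy=3.8,interpolation=cv2.INTER_CUBIC))
s=bot.read_state(); print(s["position"],s["width"])
w=j2w(-29,0)
plan((431,-337,159.4,0),[(*w,160,-78.12),(*w,90,-78.12),(*w,28,-78.12)])
```

```text
[ 431.23513248 -337.14077635  160.76816872] 46.967346429127964
{'x': 0.7323, 'y': 0.16, 'z': -0.0012} {'wx': 0.0, 'wy': 0.0, 'wz': 0.217} rows from start>= 8
{'x': 0.7323, 'y': 0.16, 'z': 0.1388} {'wx': 0.0, 'wy': 0.0, 'wz': 0.217} rows from start>= 8
{'x': 0.7323, 'y': 0.16, 'z': 0.2628} {'wx': 0.0, 'wy': 0.0, 'wz': 0.217} rows from start>= 8
```

View pics/top1.png

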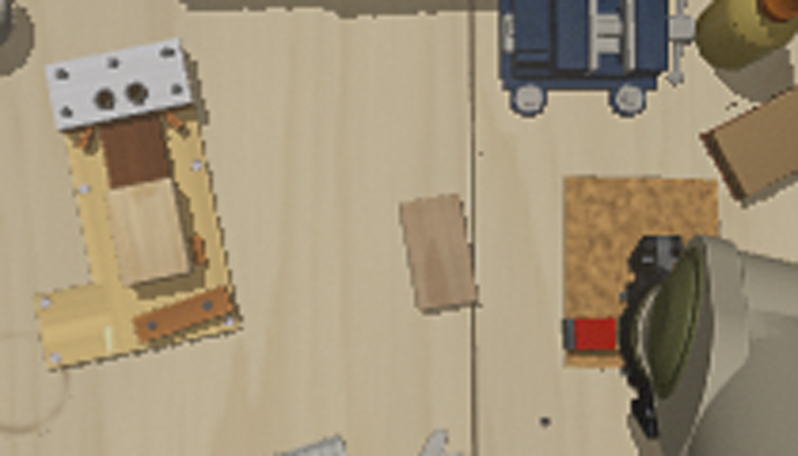

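The wedge lies on the mat with its head at crop (595,334), and the block is still in place at (150,230). Next is the packing block.

Request:
jog_arm --increments '[{"x": 0.732, "y": 0.16, "z": 0.0, "wx": 0.0, "wy": 0.0, "wz": 0.217}, {"x": 0.732, "y": 0.16, "z": 0.0, "wx": 0.0, "wy": 0.0, "wz": 0.217}, {"x": 0.732, "y": 0.16, "z": 0.0, "wx": 0.0, "wy": 0.0, "wz": 0.217}, {"x": 0.732, "y": 0.16, "z": 0.0, "wx": 0.0, "wy": 0.0, "wz": 0.217}, {"x": 0.732, "y": 0.16, "z": 0.0, "wx": 0.0, "wy": 0.0, "wz": 0.217}, {"x": 0.732, "y": 0.16, "z": 0.0, "wx": 0.0, "wy": 0.0, "wz": 0.217}, {"x": 0.732, "y": 0.16, "z": 0.0, "wx": 0.0, "wy": 0.0, "wz": 0.217}, {"x": 0.732, "y": 0.16, "z": 0.0, "wx": 0.0, "wy": 0.0, "wz": 0.217}, {"x": 0.732, "y": 0.16, "z": 0.0, "wx": 0.0, "wy": 0.0, "wz": 0.217}, {"x": 0.732, "y": 0.16, "z": 0.0, "wx": 0.0, "wy": 0.0, "wz": 0.217}, {"x": 0.732, "y": 0.16, "z": 0.08, "wx": 0.0, "wy": 0.0, "wz": 0.217}, {"x": 0.732, "y": 0.16, "z": 0.15, "wx": 0.0, "wy": 0.0, "wz": 0.217}, {"x": 0.732, "y": 0.16, "z": 0.21, "wx": 0.0, "wy": 0.0, "wz": 0.217}, {"x": 0.732, "y": 0.16, "z": 0.25, "wx": 0.0, "wy": 0.0, "wz": 0.217}, {"x": 0.732, "y": 0.16, "z": 0.262, "wx": 0.0, "wy": 0.0, "wz": 0.217}, {"x": 0.732, "y": 0.16, "z": 0.262, "wx": 0.0, "wy": 0.0, "wz": 0.217}]' --grip -1

```text
time_s: 10.28
position: [511.0, 28.7, 28.3]
orientation: [0.995, 0.103, -0.0, -0.0]
force: [0.2, 0.6, -0.4]
width: 85.3
gripper_force: 0.0
```

Request:
jog_arm --increments '[{"x": 0.0, "y": 0.0, "z": 0.0, "wx": 0.0, "wy": 0.0, "wz": 0.0}, {"x": 0.0, "y": 0.0, "z": 0.0, "wx": 0.0, "wy": 0.0, "wz": 0.0}, {"x": 0.0, "y": 0.0, "z": 0.0, "wx": 0.0, "wy": 0.0, "wz": 0.0}, {"x": 0.0, "y": 0.0, "z": 0.0, "wx": 0.0, "wy": 0.0, "wz": 0.0}, {"x": 0.0, "y": 0.0, "z": 0.0, "wx": 0.0, "wy": 0.0, "wz": 0.0}]' --grip 1 --force 40

```text
time_s: 10.9
position: [511.5, 29.2, 29.2]
orientation: [0.995, 0.104, 0.001, 0.0]
force: [-1.1, 0.0, 4.2]
width: 54.4
gripper_force: 41.9
```

Run:
```python
from h import *
plan((511,29,28.4,-78.12),[(511,29,168,-78.12),(511,-379,168,-90),(511,-379,21.5,-90)])
```

```text
{'x': 0.0, 'y': 0.0, 'z': -0.2792} {'wx': 0.0, 'wy': 0.0, 'wz': 0.0} rows from start>= 3
{'x': -0.168, 'y': 0.7985, 'z': -0.2792} {'wx': 0.0, 'wy': 0.0, 'wz': 0.033} rows from start>= 7
{'x': -0.168, 'y': 0.7985, 'z': 0.0138} {'wx': 0.0, 'wy': 0.0, 'wz': 0.033} rows from start>= 7
```

Request:
jog_arm --increments '[{"x": 0.0, "y": 0.0, "z": -0.04, "wx": 0.0, "wy": 0.0, "wz": 0.0}, {"x": 0.0, "y": 0.0, "z": -0.12, "wx": 0.0, "wy": 0.0, "wz": 0.0}, {"x": 0.0, "y": 0.0, "z": -0.22, "wx": 0.0, "wy": 0.0, "wz": 0.0}, {"x": 0.0, "y": 0.0, "z": -0.28, "wx": 0.0, "wy": 0.0, "wz": 0.0}, {"x": -0.168, "y": 0.798, "z": -0.28, "wx": 0.0, "wy": 0.0, "wz": 0.033}, {"x": -0.168, "y": 0.798, "z": -0.28, "wx": 0.0, "wy": 0.0, "wz": 0.033}, {"x": -0.168, "y": 0.798, "z": -0.28, "wx": 0.0, "wy": 0.0, "wz": 0.033}, {"x": -0.168, "y": 0.798, "z": -0.28, "wx": 0.0, "wy": 0.0, "wz": 0.033}, {"x": -0.168, "y": 0.798, "z": -0.28, "wx": 0.0, "wy": 0.0, "wz": 0.033}, {"x": -0.168, "y": 0.798, "z": -0.28, "wx": 0.0, "wy": 0.0, "wz": 0.033}, {"x": -0.168, "y": 0.798, "z": -0.28, "wx": 0.0, "wy": 0.0, "wz": 0.033}, {"x": -0.168, "y": 0.798, "z": -0.28, "wx": 0.0, "wy": 0.0, "wz": 0.033}, {"x": -0.168, "y": 0.798, "z": -0.2, "wx": 0.0, "wy": 0.0, "wz": 0.033}, {"x": -0.168, "y": 0.798, "z": -0.12, "wx": 0.0, "wy": 0.0, "wz": 0.033}, {"x": -0.168, "y": 0.798, "z": -0.06, "wx": 0.0, "wy": 0.0, "wz": 0.033}, {"x": -0.168, "y": 0.798, "z": -0.02, "wx": 0.0, "wy": 0.0, "wz": 0.033}, {"x": -0.168, "y": 0.798, "z": 0.0, "wx": 0.0, "wy": 0.0, "wz": 0.033}, {"x": -0.168, "y": 0.798, "z": 0.013, "wx": 0.0, "wy": 0.0, "wz": 0.033}, {"x": -0.168, "y": 0.798, "z": 0.013, "wx": 0.0, "wy": 0.0, "wz": 0.033}, {"x": -0.168, "y": 0.798, "z": 0.013, "wx": 0.0, "wy": 0.0, "wz": 0.033}]'

```text
time_s: 13.4
position: [511.4, -378.8, 22.5]
orientation: [1.0, 0.0, 0.0, 0.0]
force: [-0.1, -0.2, -0.4]
width: 54.5
gripper_force: 43.0
```

Request:
jog_arm --increments '[{"x": 0.0, "y": 0.0, "z": 0.0, "wx": 0.0, "wy": 0.0, "wz": 0.0}, {"x": 0.0, "y": 0.0, "z": 0.0, "wx": 0.0, "wy": 0.0, "wz": 0.0}, {"x": 0.0, "y": 0.0, "z": 0.0, "wx": 0.0, "wy": 0.0, "wz": 0.0}, {"x": 0.0, "y": 0.0, "z": 0.0, "wx": 0.0, "wy": 0.0, "wz": 0.0}, {"x": 0.0, "y": 0.0, "z": -0.05, "wx": 0.0, "wy": 0.0, "wz": 0.0}, {"x": 0.0, "y": 0.0, "z": -0.12, "wx": 0.0, "wy": 0.0, "wz": 0.0}, {"x": 0.0, "y": 0.0, "z": -0.22, "wx": 0.0, "wy": 0.0, "wz": 0.0}, {"x": 0.0, "y": 0.0, "z": -0.28, "wx": 0.0, "wy": 0.0, "wz": 0.0}, {"x": 0.0, "y": 0.0, "z": -0.28, "wx": 0.0, "wy": 0.0, "wz": 0.0}]' --grip -0.9

```text
time_s: 14.52
position: [512.2, -379.3, 164.4]
orientation: [1.0, 0.0, 0.002, 0.001]
force: [0.4, 0.7, 0.2]
width: 81.0
gripper_force: 0.0
```

Run:
```python
from h import *
from rig import bot
s=bot.read_state(); print(s["position"],s["width"])
w=j2w(35,0); v=j2w(35-58,0)
c=(511.2,-379.1,161.9,-90)
plan(c,[(*w,160,-78.12),(*w,11.5,-78.12)])
plan((*w,11.5,-78.12),[(*v,12,-78.12)])
```

```text
[ 512.18338072 -379.29069396  164.38867261] 81.03219240311392
{'x': 0.1249, 'y': -0.8428, 'z': 0.0038} {'wx': 0.0, 'wy': 0.0, 'wz': -0.033} rows from start>= 7
{'x': 0.1249, 'y': -0.8428, 'z': 0.3008} {'wx': 0.0, 'wy': 0.0, 'wz': -0.033} rows from start>= 8
{'x': -0.116, 'y': 0.0, 'z': -0.001} {'wx': 0.0, 'wy': 0.0, 'wz': 0.0} rows from start>= 1
```

Request:
jog_arm --increments '[{"x": 0.125, "y": -0.843, "z": 0.0, "wx": 0.0, "wy": 0.0, "wz": -0.033}, {"x": 0.125, "y": -0.843, "z": 0.0, "wx": 0.0, "wy": 0.0, "wz": -0.033}, {"x": 0.125, "y": -0.843, "z": 0.0, "wx": 0.0, "wy": 0.0, "wz": -0.033}, {"x": 0.125, "y": -0.843, "z": 0.0, "wx": 0.0, "wy": 0.0, "wz": -0.033}, {"x": 0.125, "y": -0.843, "z": 0.0, "wx": 0.0, "wy": 0.0, "wz": -0.033}, {"x": 0.125, "y": -0.843, "z": 0.0, "wx": 0.0, "wy": 0.0, "wz": -0.033}, {"x": 0.125, "y": -0.843, "z": 0.0, "wx": 0.0, "wy": 0.0, "wz": -0.033}, {"x": 0.125, "y": -0.843, "z": 0.0, "wx": 0.0, "wy": 0.0, "wz": -0.033}, {"x": 0.125, "y": -0.843, "z": 0.0, "wx": 0.0, "wy": 0.0, "wz": -0.033}, {"x": 0.125, "y": -0.843, "z": 0.08, "wx": 0.0, "wy": 0.0, "wz": -0.033}, {"x": 0.125, "y": -0.843, "z": 0.16, "wx": 0.0, "wy": 0.0, "wz": -0.033}, {"x": 0.125, "y": -0.843, "z": 0.22, "wx": 0.0, "wy": 0.0, "wz": -0.033}, {"x": 0.125, "y": -0.843, "z": 0.27, "wx": 0.0, "wy": 0.0, "wz": -0.033}, {"x": 0.125, "y": -0.843, "z": 0.29, "wx": 0.0, "wy": 0.0, "wz": -0.033}, {"x": 0.125, "y": -0.843, "z": 0.3, "wx": 0.0, "wy": 0.0, "wz": -0.033}, {"x": 0.125, "y": -0.843, "z": 0.3, "wx": 0.0, "wy": 0.0, "wz": -0.033}]' --grip -1

```text
time_s: 16.52
position: [573.7, 42.5, 12.1]
orientation: [0.995, 0.103, 0.0, 0.0]
force: [0.4, -0.5, 0.4]
width: 85.3
gripper_force: 0.0
```

Request:
jog_arm --increments '[{"x": 0.0, "y": 0.0, "z": 0.0, "wx": 0.0, "wy": 0.0, "wz": 0.0}, {"x": 0.0, "y": 0.0, "z": 0.0, "wx": 0.0, "wy": 0.0, "wz": 0.0}, {"x": 0.0, "y": 0.0, "z": 0.0, "wx": 0.0, "wy": 0.0, "wz": 0.0}, {"x": 0.0, "y": 0.0, "z": 0.0, "wx": 0.0, "wy": 0.0, "wz": 0.0}, {"x": 0.0, "y": 0.0, "z": 0.0, "wx": 0.0, "wy": 0.0, "wz": 0.0}]' --grip 1 --force 50

```text
time_s: 17.15
position: [573.8, 43.1, 12.6]
orientation: [0.995, 0.104, 0.001, -0.0]
force: [-1.1, -0.3, 5.9]
width: 48.6
gripper_force: 51.6
```

Run:
```python
from h import *
from rig import bot,eyes
f=eyes.grab_frame("top"); np.savez("top2.npz",**f); cv2.imwrite("pics/top2.png",cv2.resize(f["image"][150:270,165:375,::-1],None,fx=3.8,fy=3.8,interpolation=cv2.INTER_CUBIC))
```

```text
(no output)
```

View pics/top2.png

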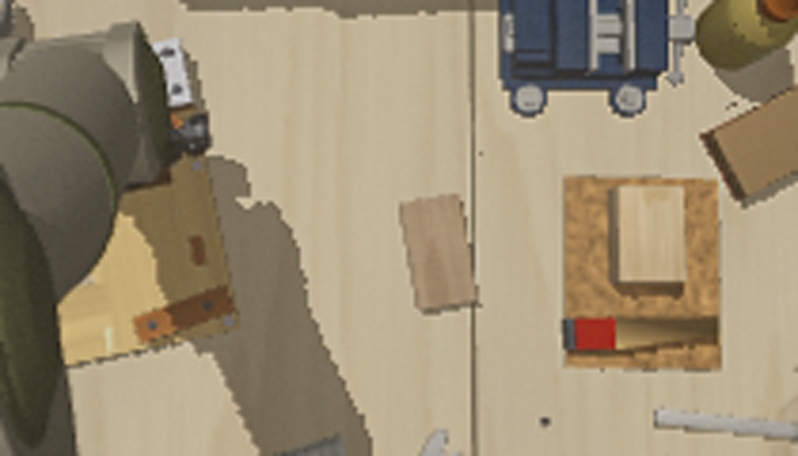

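Block (650,235) and wedge (640,335) both lie on the mat. The drilled piece is gripped at 48.6 mm, so I slide it out.

Request:
jog_arm --increments '[{"x": -0.01, "y": 0.0, "z": -0.001, "wx": 0.0, "wy": 0.0, "wz": 0.0}, {"x": -0.025, "y": 0.0, "z": -0.001, "wx": 0.0, "wy": 0.0, "wz": 0.0}, {"x": -0.04, "y": 0.0, "z": -0.001, "wx": 0.0, "wy": 0.0, "wz": 0.0}, {"x": -0.06, "y": 0.0, "z": -0.001, "wx": 0.0, "wy": 0.0, "wz": 0.0}, {"x": -0.08, "y": 0.0, "z": -0.001, "wx": 0.0, "wy": 0.0, "wz": 0.0}, {"x": -0.1, "y": 0.0, "z": -0.001, "wx": 0.0, "wy": 0.0, "wz": 0.0}, {"x": -0.12, "y": 0.0, "z": -0.001, "wx": 0.0, "wy": 0.0, "wz": 0.0}, {"x": -0.132, "y": 0.0, "z": -0.001, "wx": 0.0, "wy": 0.0, "wz": 0.0}, {"x": -0.132, "y": 0.0, "z": -0.001, "wx": 0.0, "wy": 0.0, "wz": 0.0}, {"x": -0.132, "y": 0.0, "z": -0.001, "wx": 0.0, "wy": 0.0, "wz": 0.0}]'

```text
time_s: 18.45
position: [512.8, 30.2, 12.7]
orientation: [0.995, 0.104, 0.004, -0.0]
force: [11.3, 2.1, -0.4]
width: 49.1
gripper_force: 57.4
```

Run:
```python
from h import *
from rig import bot
s=bot.read_state(); print(s["position"],s["width"],s["force"],s["gripper_force"])
p=j2w(0,0); 
a=np.radians(5.26); g=np.array([566.7,292.7])-20*np.array([np.cos(a),np.sin(a)]); print(g)
plan((509,28.8,12.4,-78.12),[(509,28.8,150,-78.12),(*g,150,-84.74),(*g,8.5,-84.74)])
```

```text
[512.75732103  30.23826078  12.74314343] 49.10339965558815 [11.28933771  2.06639437 -0.41560927] 57.372576612979174
[546.78422115 290.86649164]
{'x': 0.0, 'y': 0.0, 'z': -0.2752} {'wx': 0.0, 'wy': 0.0, 'wz': 0.0} rows from start>= 3
{'x': 0.1818, 'y': -0.4973, 'z': -0.2752} {'wx': 0.0, 'wy': 0.0, 'wz': 0.0184} rows from start>= 5
{'x': 0.1818, 'y': -0.4973, 'z': 0.0078} {'wx': 0.0, 'wy': 0.0, 'wz': 0.0184} rows from start>= 5
```

Request:
jog_arm --increments '[{"x": 0.01, "y": 0.0, "z": 0.0, "wx": 0.0, "wy": 0.0, "wz": 0.0}, {"x": 0.01, "y": 0.0, "z": -0.02, "wx": 0.0, "wy": 0.0, "wz": 0.0}, {"x": 0.01, "y": 0.0, "z": -0.06, "wx": 0.0, "wy": 0.0, "wz": 0.0}, {"x": 0.01, "y": 0.0, "z": -0.12, "wx": 0.0, "wy": 0.0, "wz": 0.0}, {"x": 0.01, "y": 0.0, "z": -0.2, "wx": 0.0, "wy": 0.0, "wz": 0.0}, {"x": 0.01, "y": 0.0, "z": -0.275, "wx": 0.0, "wy": 0.0, "wz": 0.0}, {"x": 0.182, "y": -0.497, "z": -0.275, "wx": 0.0, "wy": 0.0, "wz": 0.0184}, {"x": 0.182, "y": -0.497, "z": -0.275, "wx": 0.0, "wy": 0.0, "wz": 0.0184}, {"x": 0.182, "y": -0.497, "z": -0.275, "wx": 0.0, "wy": 0.0, "wz": 0.0184}, {"x": 0.182, "y": -0.497, "z": -0.275, "wx": 0.0, "wy": 0.0, "wz": 0.0184}, {"x": 0.182, "y": -0.497, "z": -0.275, "wx": 0.0, "wy": 0.0, "wz": 0.0184}, {"x": 0.182, "y": -0.497, "z": -0.275, "wx": 0.0, "wy": 0.0, "wz": 0.0184}, {"x": 0.182, "y": -0.497, "z": -0.2, "wx": 0.0, "wy": 0.0, "wz": 0.0184}, {"x": 0.182, "y": -0.497, "z": -0.13, "wx": 0.0, "wy": 0.0, "wz": 0.0184}, {"x": 0.182, "y": -0.497, "z": -0.08, "wx": 0.0, "wy": 0.0, "wz": 0.0184}, {"x": 0.182, "y": -0.497, "z": -0.08, "wx": 0.0, "wy": 0.0, "wz": 0.0184}]'

```text
time_s: 20.45
position: [545.6, 287.9, 50.8]
orientation: [0.999, 0.045, -0.002, 0.002]
force: [-0.4, -0.4, -0.6]
width: 48.7
gripper_force: 52.5
```

Run:
```python
from h import *
from rig import bot,eyes
s=bot.read_state(); print(s["position"],s["width"],s["force"],s["gripper_force"])
f=eyes.grab_frame("scene"); cv2.imwrite("pics/sc2.png",cv2.resize(f["image"][150:330,50:300,::-1],None,fx=3.2,fy=3.2,interpolation=cv2.INTER_CUBIC))
```

```text
[545.55720883 287.87759268  50.84459517] 48.73357427944985 [-0.38925377 -0.42164023 -0.55270353] 52.47106075286865
```

View pics/sc2.png

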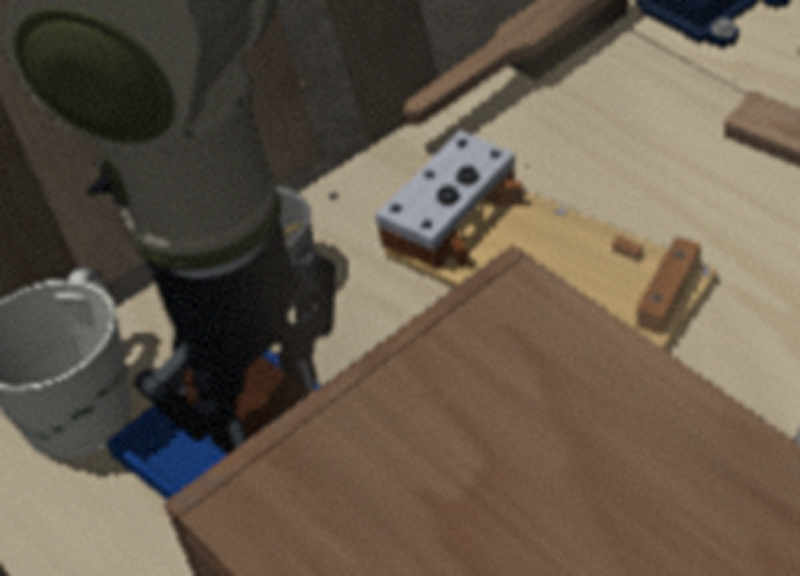

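The piece (270,390) is held over the tray. I lower and release.

Request:
jog_arm --increments '[{"x": 0.0, "y": 0.0, "z": 0.03, "wx": 0.0, "wy": 0.0, "wz": 0.0}, {"x": 0.0, "y": 0.0, "z": 0.06, "wx": 0.0, "wy": 0.0, "wz": 0.0}, {"x": 0.0, "y": 0.0, "z": 0.08, "wx": 0.0, "wy": 0.0, "wz": 0.0}, {"x": 0.0, "y": 0.0, "z": 0.088, "wx": 0.0, "wy": 0.0, "wz": 0.0}, {"x": 0.0, "y": 0.0, "z": 0.09, "wx": 0.0, "wy": 0.0, "wz": 0.0}, {"x": 0.0, "y": 0.0, "z": 0.09, "wx": 0.0, "wy": 0.0, "wz": 0.0}]'

```text
time_s: 21.25
position: [546.9, 291.4, 7.4]
orientation: [0.999, 0.046, 0.0, -0.0]
force: [-0.5, 0.7, -0.7]
width: 49.0
gripper_force: 52.5
```

Request:
jog_arm --increments '[{"x": 0.0, "y": 0.0, "z": 0.0, "wx": 0.0, "wy": 0.0, "wz": 0.0}, {"x": 0.0, "y": 0.0, "z": 0.0, "wx": 0.0, "wy": 0.0, "wz": 0.0}, {"x": 0.0, "y": 0.0, "z": 0.0, "wx": 0.0, "wy": 0.0, "wz": 0.0}, {"x": 0.0, "y": 0.0, "z": 0.0, "wx": 0.0, "wy": 0.0, "wz": 0.0}, {"x": 0.0, "y": 0.0, "z": -0.02, "wx": 0.0, "wy": 0.0, "wz": 0.0}, {"x": 0.0, "y": 0.0, "z": -0.06, "wx": 0.0, "wy": 0.0, "wz": 0.0}, {"x": 0.0, "y": 0.0, "z": -0.12, "wx": 0.0, "wy": 0.0, "wz": 0.0}, {"x": 0.0, "y": 0.0, "z": -0.2, "wx": 0.0, "wy": 0.0, "wz": 0.0}, {"x": 0.0, "y": 0.0, "z": -0.3, "wx": 0.0, "wy": 0.0, "wz": 0.0}, {"x": 0.0, "y": 0.0, "z": -0.3, "wx": 0.0, "wy": 0.0, "wz": 0.0}]' --grip -0.38

```text
time_s: 22.5
position: [548.8, 292.3, 162.7]
orientation: [0.999, 0.046, 0.004, -0.002]
force: [-0.8, 0.3, 0.1]
width: 58.9
gripper_force: 0.0
```

Run:
```python
from h import *
from rig import bot,eyes
s=bot.read_state(); print(s["position"],s["width"],s["force"])
t=dict(np.load("top2.npz"))
# blank: edge-based check, top face corners from crop top2 (scale 3.8, origin 165,150)
cr=lambda p:(np.array(p,float)+.5)/3.8-.5+[165,150]
c=plane(t,cr([(402,204),(461,195),(476,300),(423,308)]),20); print(c.round(1),c.mean(0),np.degrees(np.arctan2(*(c[0]-c[3])[::-1])),np.degrees(np.arctan2(*(c[1]-c[2])[::-1])))
```

```text
[548.81466376 292.3079127  162.69201475] 58.94564150179012 [-0.80246456  0.34379981  0.12513955]
[[ 536.8 -176.5]
 [ 544.4 -225.5]
 [ 457.7 -237.4]
 [ 451.  -193.6]] [ 497.48650142 -208.24132412] 11.29610750817594 7.755039008386599
```

Run:
```python
from h import *
plan((546.9,290.6,157.4,-84.74),[(530,20,157.4,-80.2),(477.7,-211.6,157.4,-80.2),(477.7,-211.6,0.5,-80.2)])
```

```text
{'x': -0.0833, 'y': 0.5358, 'z': 0.0} {'wx': 0.0, 'wy': 0.0, 'wz': -0.0126} rows from start>= 5
{'x': -0.2299, 'y': 0.9875, 'z': 0.0} {'wx': 0.0, 'wy': 0.0, 'wz': -0.0126} rows from start>= 9
{'x': -0.2299, 'y': 0.9875, 'z': 0.3138} {'wx': 0.0, 'wy': 0.0, 'wz': -0.0126} rows from start>= 9
```

Request:
jog_arm --increments '[{"x": -0.23, "y": 0.987, "z": 0.0, "wx": 0.0, "wy": 0.0, "wz": -0.0126}, {"x": -0.23, "y": 0.987, "z": 0.0, "wx": 0.0, "wy": 0.0, "wz": -0.0126}, {"x": -0.23, "y": 0.987, "z": 0.0, "wx": 0.0, "wy": 0.0, "wz": -0.0126}, {"x": -0.23, "y": 0.987, "z": 0.0, "wx": 0.0, "wy": 0.0, "wz": -0.0126}, {"x": -0.23, "y": 0.987, "z": 0.0, "wx": 0.0, "wy": 0.0, "wz": -0.0126}, {"x": -0.23, "y": 0.987, "z": 0.0, "wx": 0.0, "wy": 0.0, "wz": -0.0126}, {"x": -0.23, "y": 0.987, "z": 0.0, "wx": 0.0, "wy": 0.0, "wz": -0.0126}, {"x": -0.23, "y": 0.987, "z": 0.0, "wx": 0.0, "wy": 0.0, "wz": -0.0126}, {"x": -0.23, "y": 0.987, "z": 0.0, "wx": 0.0, "wy": 0.0, "wz": -0.0126}, {"x": -0.23, "y": 0.987, "z": 0.0, "wx": 0.0, "wy": 0.0, "wz": -0.0126}, {"x": -0.23, "y": 0.987, "z": 0.08, "wx": 0.0, "wy": 0.0, "wz": -0.0126}, {"x": -0.23, "y": 0.987, "z": 0.16, "wx": 0.0, "wy": 0.0, "wz": -0.0126}, {"x": -0.23, "y": 0.987, "z": 0.23, "wx": 0.0, "wy": 0.0, "wz": -0.0126}, {"x": -0.23, "y": 0.987, "z": 0.28, "wx": 0.0, "wy": 0.0, "wz": -0.0126}, {"x": -0.23, "y": 0.987, "z": 0.3, "wx": 0.0, "wy": 0.0, "wz": -0.0126}, {"x": -0.23, "y": 0.987, "z": 0.314, "wx": 0.0, "wy": 0.0, "wz": -0.0126}, {"x": -0.23, "y": 0.987, "z": 0.314, "wx": 0.0, "wy": 0.0, "wz": -0.0126}, {"x": -0.23, "y": 0.987, "z": 0.314, "wx": 0.0, "wy": 0.0, "wz": -0.0126}]' --grip -1

```text
time_s: 24.75
position: [478.0, -210.7, 1.0]
orientation: [0.996, 0.086, 0.001, 0.0]
force: [-1.5, 0.0, -0.4]
width: 85.4
gripper_force: 0.0
```

Request:
jog_arm --increments '[{"x": 0.0, "y": 0.0, "z": 0.0, "wx": 0.0, "wy": 0.0, "wz": 0.0}, {"x": 0.0, "y": 0.0, "z": 0.0, "wx": 0.0, "wy": 0.0, "wz": 0.0}, {"x": 0.0, "y": 0.0, "z": 0.0, "wx": 0.0, "wy": 0.0, "wz": 0.0}, {"x": 0.0, "y": 0.0, "z": 0.0, "wx": 0.0, "wy": 0.0, "wz": 0.0}, {"x": 0.0, "y": 0.0, "z": 0.0, "wx": 0.0, "wy": 0.0, "wz": 0.0}]' --grip 1 --force 50

```text
time_s: 25.38
position: [477.8, -210.8, 0.8]
orientation: [0.996, 0.085, 0.0, 0.0]
force: [-0.8, 0.4, 6.1]
width: 48.9
gripper_force: 51.3
```

Run:
```python
from h import *
from rig import bot,eyes
s=bot.read_state(); print(s["position"],s["orientation"],s["width"],s["force"])
f=eyes.grab_frame("top"); np.savez("top3.npz",**f); cv2.imwrite("pics/top3.png",cv2.resize(f["image"][140:270,95:315,::-1],None,fx=3.6,fy=3.6,interpolation=cv2.INTER_CUBIC))
w=j2w(-20,0); print(w)
plan((477.7,-211.3,0.4,-80.2),[(477.7,-211.3,100,-80.2),(*w,100,-78.1),(*w,13,-78.1)])
```

```text
[ 477.7579249  -210.84185218    0.84690581] [9.96359622e-01 8.52487237e-02 3.54565709e-04 1.81636420e-04] 48.922664853453526 [-0.7680601  0.4349805  6.1343037]
[519.82838191  30.98274782]
{'x': 0.0, 'y': 0.0, 'z': -0.1992} {'wx': 0.0, 'wy': 0.0, 'wz': 0.0} rows from start>= 2
{'x': 0.1655, 'y': -0.4632, 'z': -0.1992} {'wx': 0.0, 'wy': 0.0, 'wz': -0.0058} rows from start>= 5
{'x': 0.1655, 'y': -0.4632, 'z': -0.0252} {'wx': 0.0, 'wy': 0.0, 'wz': -0.0058} rows from start>= 4
```

View pics/top3.png

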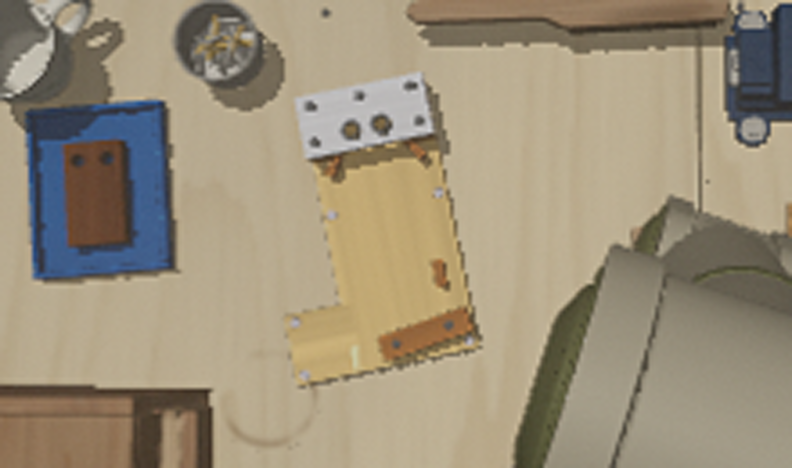

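The drilled piece lies flat in the tray at (95,193) and the jig is clear. The blank is gripped at 48.9 mm, so I carry it to the jig.

Request:
jog_arm --increments '[{"x": 0.0, "y": 0.0, "z": -0.05, "wx": 0.0, "wy": 0.0, "wz": 0.0}, {"x": 0.0, "y": 0.0, "z": -0.13, "wx": 0.0, "wy": 0.0, "wz": 0.0}, {"x": 0.0, "y": 0.0, "z": -0.2, "wx": 0.0, "wy": 0.0, "wz": 0.0}, {"x": 0.1655, "y": -0.463, "z": -0.2, "wx": 0.0, "wy": 0.0, "wz": -0.0058}, {"x": 0.1655, "y": -0.463, "z": -0.2, "wx": 0.0, "wy": 0.0, "wz": -0.0058}, {"x": 0.1655, "y": -0.463, "z": -0.2, "wx": 0.0, "wy": 0.0, "wz": -0.0058}, {"x": 0.1655, "y": -0.463, "z": -0.2, "wx": 0.0, "wy": 0.0, "wz": -0.0058}, {"x": 0.1655, "y": -0.463, "z": -0.2, "wx": 0.0, "wy": 0.0, "wz": -0.0058}, {"x": 0.1655, "y": -0.463, "z": -0.2, "wx": 0.0, "wy": 0.0, "wz": -0.0058}, {"x": 0.1655, "y": -0.463, "z": -0.15, "wx": 0.0, "wy": 0.0, "wz": -0.0058}, {"x": 0.1655, "y": -0.463, "z": -0.1, "wx": 0.0, "wy": 0.0, "wz": -0.0058}, {"x": 0.1655, "y": -0.463, "z": -0.06, "wx": 0.0, "wy": 0.0, "wz": -0.0058}, {"x": 0.1655, "y": -0.463, "z": -0.035, "wx": 0.0, "wy": 0.0, "wz": -0.0058}, {"x": 0.1655, "y": -0.463, "z": -0.025, "wx": 0.0, "wy": 0.0, "wz": -0.0058}, {"x": 0.1655, "y": -0.463, "z": -0.025, "wx": 0.0, "wy": 0.0, "wz": -0.0058}, {"x": 0.1655, "y": -0.463, "z": -0.025, "wx": 0.0, "wy": 0.0, "wz": -0.0058}]'

```text
time_s: 27.42
position: [520.0, 31.2, 13.2]
orientation: [0.995, 0.103, 0.0, 0.0]
force: [-0.5, 0.3, 0.0]
width: 48.8
gripper_force: 52.4
```

Request:
jog_arm --increments '[{"x": 0.015, "y": 0.0, "z": 0.0, "wx": 0.0, "wy": 0.0, "wz": 0.0}, {"x": 0.03, "y": 0.0, "z": 0.0, "wx": 0.0, "wy": 0.0, "wz": 0.0}, {"x": 0.045, "y": 0.0, "z": 0.0, "wx": 0.0, "wy": 0.0, "wz": 0.0}, {"x": 0.06, "y": 0.0, "z": 0.0, "wx": 0.0, "wy": 0.0, "wz": 0.0}, {"x": 0.075, "y": 0.0, "z": 0.0, "wx": 0.0, "wy": 0.0, "wz": 0.0}, {"x": 0.088, "y": 0.0, "z": 0.0, "wx": 0.0, "wy": 0.0, "wz": 0.0}, {"x": 0.098, "y": 0.0, "z": 0.0, "wx": 0.0, "wy": 0.0, "wz": 0.0}, {"x": 0.106, "y": 0.0, "z": 0.0, "wx": 0.0, "wy": 0.0, "wz": 0.0}, {"x": 0.106, "y": 0.0, "z": 0.0, "wx": 0.0, "wy": 0.0, "wz": 0.0}]'

```text
time_s: 28.55
position: [572.3, 42.6, 12.9]
orientation: [0.995, 0.104, 0.0, 0.0]
force: [-0.5, -0.2, 4.2]
width: 48.7
gripper_force: 52.8
```

Request:
jog_arm --increments '[{"x": 0.003, "y": 0.0, "z": 0.0, "wx": 0.0, "wy": 0.0, "wz": 0.0}, {"x": 0.006, "y": 0.0, "z": 0.0, "wx": 0.0, "wy": 0.0, "wz": 0.0}, {"x": 0.009, "y": 0.0, "z": 0.0, "wx": 0.0, "wy": 0.0, "wz": 0.0}, {"x": 0.012, "y": 0.0, "z": 0.0, "wx": 0.0, "wy": 0.0, "wz": 0.0}, {"x": 0.012, "y": 0.0, "z": 0.0, "wx": 0.0, "wy": 0.0, "wz": 0.0}]'

```text
time_s: 29.18
position: [573.3, 42.8, 12.8]
orientation: [0.995, 0.104, -0.004, 0.0]
force: [-12.9, -2.3, 15.6]
width: 48.2
gripper_force: 54.2
```

The blank is home, with 13 N against the stop at jig x ≈ 54.8. I release it.

Request:
jog_arm --increments '[{"x": -0.007, "y": 0.0, "z": 0.0, "wx": 0.0, "wy": 0.0, "wz": 0.0}, {"x": -0.007, "y": 0.0, "z": 0.0, "wx": 0.0, "wy": 0.0, "wz": 0.0}, {"x": -0.007, "y": 0.0, "z": 0.0, "wx": 0.0, "wy": 0.0, "wz": 0.0}, {"x": -0.007, "y": 0.0, "z": 0.0, "wx": 0.0, "wy": 0.0, "wz": 0.0}, {"x": -0.007, "y": 0.0, "z": -0.03, "wx": 0.0, "wy": 0.0, "wz": 0.0}, {"x": -0.007, "y": 0.0, "z": -0.08, "wx": 0.0, "wy": 0.0, "wz": 0.0}, {"x": -0.007, "y": 0.0, "z": -0.16, "wx": 0.0, "wy": 0.0, "wz": 0.0}, {"x": -0.007, "y": 0.0, "z": -0.26, "wx": 0.0, "wy": 0.0, "wz": 0.0}, {"x": -0.007, "y": 0.0, "z": -0.3, "wx": 0.0, "wy": 0.0, "wz": 0.0}, {"x": -0.007, "y": 0.0, "z": -0.3, "wx": 0.0, "wy": 0.0, "wz": 0.0}]' --grip -0.5

```text
time_s: 30.42
position: [574.9, 43.1, 165.3]
orientation: [0.995, 0.104, 0.002, -0.0]
force: [0.3, -0.5, -0.2]
width: 63.9
gripper_force: 0.0
```

Run:
```python
from h import *
from rig import bot
s=bot.read_state(); print(s["position"],s["orientation"],s["width"])
c=(574.1,42.4,162.9,-78.1)
plan(c,[(511.3,-379,162,-90),(511.3,-379,20.5,-90)])
```

```text
[574.92192574  43.07104254 165.27220278] [ 9.94618163e-01  1.03587390e-01  2.08275870e-03 -1.54655830e-04] 63.86885562368405
{'x': -0.2967, 'y': 0.7988, 'z': 0.0018} {'wx': 0.0, 'wy': 0.0, 'wz': 0.0331} rows from start>= 7
{'x': -0.2967, 'y': 0.7988, 'z': 0.2848} {'wx': 0.0, 'wy': 0.0, 'wz': 0.0331} rows from start>= 8
```

Request:
jog_arm --increments '[{"x": -0.297, "y": 0.799, "z": 0.0, "wx": 0.0, "wy": 0.0, "wz": 0.033}, {"x": -0.297, "y": 0.799, "z": 0.0, "wx": 0.0, "wy": 0.0, "wz": 0.033}, {"x": -0.297, "y": 0.799, "z": 0.0, "wx": 0.0, "wy": 0.0, "wz": 0.033}, {"x": -0.297, "y": 0.799, "z": 0.0, "wx": 0.0, "wy": 0.0, "wz": 0.033}, {"x": -0.297, "y": 0.799, "z": 0.0, "wx": 0.0, "wy": 0.0, "wz": 0.033}, {"x": -0.297, "y": 0.799, "z": 0.0, "wx": 0.0, "wy": 0.0, "wz": 0.033}, {"x": -0.297, "y": 0.799, "z": 0.0, "wx": 0.0, "wy": 0.0, "wz": 0.033}, {"x": -0.297, "y": 0.799, "z": 0.0, "wx": 0.0, "wy": 0.0, "wz": 0.033}, {"x": -0.297, "y": 0.799, "z": 0.0, "wx": 0.0, "wy": 0.0, "wz": 0.033}, {"x": -0.297, "y": 0.799, "z": 0.1, "wx": 0.0, "wy": 0.0, "wz": 0.033}, {"x": -0.297, "y": 0.799, "z": 0.18, "wx": 0.0, "wy": 0.0, "wz": 0.033}, {"x": -0.297, "y": 0.799, "z": 0.24, "wx": 0.0, "wy": 0.0, "wz": 0.033}, {"x": -0.297, "y": 0.799, "z": 0.275, "wx": 0.0, "wy": 0.0, "wz": 0.033}, {"x": -0.297, "y": 0.799, "z": 0.285, "wx": 0.0, "wy": 0.0, "wz": 0.033}, {"x": -0.297, "y": 0.799, "z": 0.285, "wx": 0.0, "wy": 0.0, "wz": 0.033}]' --grip -1

```text
time_s: 32.3
position: [511.5, -378.3, 20.8]
orientation: [1.0, 0.0, 0.0, 0.0]
force: [-0.0, 0.2, -0.4]
width: 85.2
gripper_force: 0.0
```

Request:
jog_arm --increments '[{"x": 0.0, "y": 0.0, "z": 0.0, "wx": 0.0, "wy": 0.0, "wz": 0.0}, {"x": 0.0, "y": 0.0, "z": 0.0, "wx": 0.0, "wy": 0.0, "wz": 0.0}, {"x": 0.0, "y": 0.0, "z": 0.0, "wx": 0.0, "wy": 0.0, "wz": 0.0}, {"x": 0.0, "y": 0.0, "z": 0.0, "wx": 0.0, "wy": 0.0, "wz": 0.0}, {"x": 0.0, "y": 0.0, "z": 0.0, "wx": 0.0, "wy": 0.0, "wz": 0.0}]' --grip 1 --force 50

```text
time_s: 32.92
position: [511.5, -378.9, 21.5]
orientation: [1.0, 0.0, 0.001, 0.0]
force: [-0.2, 1.5, 5.3]
width: 54.4
gripper_force: 53.5
```

Run:
```python
from h import *
from rig import bot,eyes
s=bot.read_state(); print(s["position"],s["orientation"],s["width"],s["force"])
f=eyes.grab_frame("top"); np.savez("top4.npz",**f); cv2.imwrite("pics/top4.png",cv2.resize(f["image"][145:250,165:365,::-1],None,fx=4,fy=4,interpolation=cv2.INTER_CUBIC))
w=j2w(-34,-1); print(w)
plan((511.3,-379.1,20.4,-90),[(511.3,-379.1,165,-90),(*w,165,-78.1),(*w,29,-78.1)])
```

```text
[ 511.51953405 -378.86860817   21.46581972] [9.99999646e-01 8.00603820e-05 7.29763155e-04 4.10067286e-04] 54.37960218643604 [-0.16127759  1.46456004  5.29593008]
[506.33411186  27.1220904 ]
{'x': 0.0, 'y': 0.0, 'z': -0.2892} {'wx': 0.0, 'wy': 0.0, 'wz': 0.0} rows from start>= 3
{'x': -0.0099, 'y': -0.8124, 'z': -0.2892} {'wx': 0.0, 'wy': 0.0, 'wz': -0.0331} rows from start>= 7
{'x': -0.0099, 'y': -0.8124, 'z': -0.0172} {'wx': 0.0, 'wy': 0.0, 'wz': -0.0331} rows from start>= 7
```

View pics/top4.png

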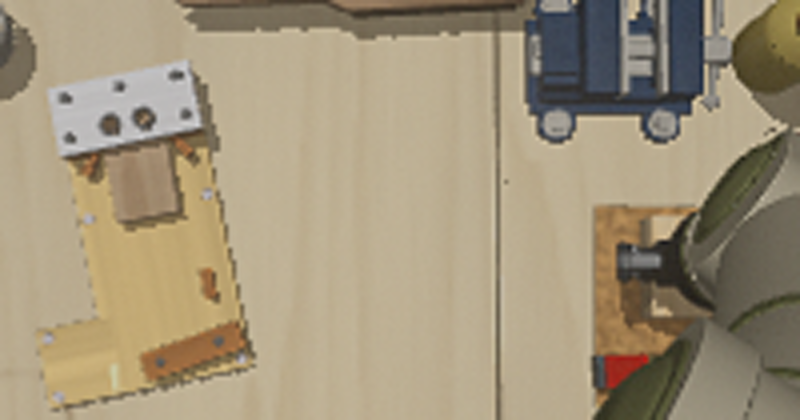

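The blank is under the plate at crop (147,185). I carry the block back.

Request:
jog_arm --increments '[{"x": 0.0, "y": 0.0, "z": -0.05, "wx": 0.0, "wy": 0.0, "wz": 0.0}, {"x": 0.0, "y": 0.0, "z": -0.15, "wx": 0.0, "wy": 0.0, "wz": 0.0}, {"x": 0.0, "y": 0.0, "z": -0.25, "wx": 0.0, "wy": 0.0, "wz": 0.0}, {"x": 0.0, "y": 0.0, "z": -0.29, "wx": 0.0, "wy": 0.0, "wz": 0.0}, {"x": -0.01, "y": -0.814, "z": -0.29, "wx": 0.0, "wy": 0.0, "wz": -0.033}, {"x": -0.01, "y": -0.814, "z": -0.29, "wx": 0.0, "wy": 0.0, "wz": -0.033}, {"x": -0.01, "y": -0.814, "z": -0.29, "wx": 0.0, "wy": 0.0, "wz": -0.033}, {"x": -0.01, "y": -0.814, "z": -0.29, "wx": 0.0, "wy": 0.0, "wz": -0.033}, {"x": -0.01, "y": -0.814, "z": -0.29, "wx": 0.0, "wy": 0.0, "wz": -0.033}, {"x": -0.01, "y": -0.814, "z": -0.29, "wx": 0.0, "wy": 0.0, "wz": -0.033}, {"x": -0.01, "y": -0.814, "z": -0.29, "wx": 0.0, "wy": 0.0, "wz": -0.033}, {"x": -0.01, "y": -0.814, "z": -0.29, "wx": 0.0, "wy": 0.0, "wz": -0.033}, {"x": -0.01, "y": -0.814, "z": -0.29, "wx": 0.0, "wy": 0.0, "wz": -0.033}, {"x": -0.01, "y": -0.814, "z": -0.2, "wx": 0.0, "wy": 0.0, "wz": -0.033}, {"x": -0.01, "y": -0.814, "z": -0.13, "wx": 0.0, "wy": 0.0, "wz": -0.033}, {"x": -0.01, "y": -0.814, "z": -0.08, "wx": 0.0, "wy": 0.0, "wz": -0.033}, {"x": -0.01, "y": -0.814, "z": -0.04, "wx": 0.0, "wy": 0.0, "wz": -0.033}, {"x": -0.01, "y": -0.814, "z": -0.018, "wx": 0.0, "wy": 0.0, "wz": -0.033}, {"x": -0.01, "y": -0.814, "z": -0.018, "wx": 0.0, "wy": 0.0, "wz": -0.033}, {"x": -0.01, "y": -0.814, "z": -0.018, "wx": 0.0, "wy": 0.0, "wz": -0.033}]'

```text
time_s: 35.48
position: [506.2, 27.7, 29.6]
orientation: [0.995, 0.103, 0.0, 0.0]
force: [0.4, -0.6, -0.9]
width: 54.0
gripper_force: 55.2
```

Request:
jog_arm --increments '[{"x": 0.003, "y": 0.0, "z": 0.0, "wx": 0.0, "wy": 0.0, "wz": 0.0}, {"x": 0.006, "y": 0.0, "z": 0.0, "wx": 0.0, "wy": 0.0, "wz": 0.0}, {"x": 0.009, "y": 0.0, "z": 0.0, "wx": 0.0, "wy": 0.0, "wz": 0.0}, {"x": 0.011, "y": 0.0, "z": 0.0, "wx": 0.0, "wy": 0.0, "wz": 0.0}, {"x": 0.011, "y": 0.0, "z": 0.0, "wx": 0.0, "wy": 0.0, "wz": 0.0}]'

```text
time_s: 36.1
position: [511.3, 29.6, 29.2]
orientation: [0.995, 0.104, -0.0, 0.0]
force: [0.3, 0.1, -0.9]
width: 54.1
gripper_force: 55.3
```

Request:
jog_arm --increments '[{"x": 0.002, "y": 0.0, "z": 0.001, "wx": 0.0, "wy": 0.0, "wz": 0.0}, {"x": 0.004, "y": 0.0, "z": 0.001, "wx": 0.0, "wy": 0.0, "wz": 0.0}, {"x": 0.006, "y": 0.0, "z": 0.001, "wx": 0.0, "wy": 0.0, "wz": 0.0}, {"x": 0.006, "y": 0.0, "z": 0.001, "wx": 0.0, "wy": 0.0, "wz": 0.0}]'

```text
time_s: 36.6
position: [511.7, 29.6, 28.5]
orientation: [0.995, 0.103, -0.002, 0.0]
force: [-6.7, -3.2, 1.8]
width: 54.1
gripper_force: 55.6
```

Contact sits at the original spot, with 7 N against the blank. I release and go for the wedge.

Request:
jog_arm --increments '[{"x": -0.003, "y": 0.0, "z": 0.0, "wx": 0.0, "wy": 0.0, "wz": 0.0}, {"x": -0.003, "y": 0.0, "z": 0.0, "wx": 0.0, "wy": 0.0, "wz": 0.0}, {"x": -0.003, "y": 0.0, "z": 0.0, "wx": 0.0, "wy": 0.0, "wz": 0.0}, {"x": -0.003, "y": 0.0, "z": 0.0, "wx": 0.0, "wy": 0.0, "wz": 0.0}, {"x": -0.003, "y": 0.0, "z": -0.04, "wx": 0.0, "wy": 0.0, "wz": 0.0}, {"x": -0.003, "y": 0.0, "z": -0.1, "wx": 0.0, "wy": 0.0, "wz": 0.0}, {"x": -0.003, "y": 0.0, "z": -0.2, "wx": 0.0, "wy": 0.0, "wz": 0.0}, {"x": -0.003, "y": 0.0, "z": -0.27, "wx": 0.0, "wy": 0.0, "wz": 0.0}, {"x": -0.003, "y": 0.0, "z": -0.27, "wx": 0.0, "wy": 0.0, "wz": 0.0}]' --grip -0.75

```text
time_s: 37.72
position: [514.2, 30.0, 166.3]
orientation: [0.995, 0.104, 0.003, -0.0]
force: [0.2, -0.1, -0.3]
width: 75.1
gripper_force: 0.0
```

Run:
```python
from h import *
from rig import bot
s=bot.read_state(); print(s["position"],s["orientation"],s["width"])
c=(512.9,29.6,163.9,-78.1)
plan(c,[(431.4,-337,163,0),(431.4,-337,8.5,0)])
```

```text
[514.18888967  30.04332706 166.26421175] [ 9.94617865e-01  1.03579537e-01  2.56070725e-03 -1.56928090e-04] 75.12943153244476
{'x': -0.3107, 'y': 0.6838, 'z': 0.0018} {'wx': 0.0, 'wy': 0.0, 'wz': -0.2169} rows from start>= 8
{'x': -0.3107, 'y': 0.6838, 'z': 0.3108} {'wx': 0.0, 'wy': 0.0, 'wz': -0.2169} rows from start>= 8
```

Request:
jog_arm --increments '[{"x": -0.311, "y": 0.684, "z": 0.0, "wx": 0.0, "wy": 0.0, "wz": -0.217}, {"x": -0.311, "y": 0.684, "z": 0.0, "wx": 0.0, "wy": 0.0, "wz": -0.217}, {"x": -0.311, "y": 0.684, "z": 0.0, "wx": 0.0, "wy": 0.0, "wz": -0.217}, {"x": -0.311, "y": 0.684, "z": 0.0, "wx": 0.0, "wy": 0.0, "wz": -0.217}, {"x": -0.311, "y": 0.684, "z": 0.0, "wx": 0.0, "wy": 0.0, "wz": -0.217}, {"x": -0.311, "y": 0.684, "z": 0.0, "wx": 0.0, "wy": 0.0, "wz": -0.217}, {"x": -0.311, "y": 0.684, "z": 0.0, "wx": 0.0, "wy": 0.0, "wz": -0.217}, {"x": -0.311, "y": 0.684, "z": 0.0, "wx": 0.0, "wy": 0.0, "wz": -0.217}, {"x": -0.311, "y": 0.684, "z": 0.0, "wx": 0.0, "wy": 0.0, "wz": -0.217}, {"x": -0.311, "y": 0.684, "z": 0.0, "wx": 0.0, "wy": 0.0, "wz": -0.217}, {"x": -0.311, "y": 0.684, "z": 0.0, "wx": 0.0, "wy": 0.0, "wz": -0.217}, {"x": -0.311, "y": 0.684, "z": 0.1, "wx": 0.0, "wy": 0.0, "wz": -0.217}, {"x": -0.311, "y": 0.684, "z": 0.18, "wx": 0.0, "wy": 0.0, "wz": -0.217}, {"x": -0.311, "y": 0.684, "z": 0.25, "wx": 0.0, "wy": 0.0, "wz": -0.217}, {"x": -0.311, "y": 0.684, "z": 0.29, "wx": 0.0, "wy": 0.0, "wz": -0.217}, {"x": -0.311, "y": 0.684, "z": 0.31, "wx": 0.0, "wy": 0.0, "wz": -0.217}, {"x": -0.311, "y": 0.684, "z": 0.31, "wx": 0.0, "wy": 0.0, "wz": -0.217}, {"x": -0.311, "y": 0.684, "z": 0.31, "wx": 0.0, "wy": 0.0, "wz": -0.217}]' --grip -1

```text
time_s: 39.98
position: [431.5, -337.0, 9.6]
orientation: [0.707, 0.707, 0.0, 0.001]
force: [-0.2, -0.1, 0.5]
width: 85.9
gripper_force: 0.0
```

Request:
jog_arm --increments '[{"x": 0.0, "y": 0.0, "z": 0.0, "wx": 0.0, "wy": 0.0, "wz": 0.0}, {"x": 0.0, "y": 0.0, "z": 0.0, "wx": 0.0, "wy": 0.0, "wz": 0.0}, {"x": 0.0, "y": 0.0, "z": 0.0, "wx": 0.0, "wy": 0.0, "wz": 0.0}, {"x": 0.0, "y": 0.0, "z": 0.0, "wx": 0.0, "wy": 0.0, "wz": 0.0}, {"x": 0.0, "y": 0.0, "z": 0.0, "wx": 0.0, "wy": 0.0, "wz": 0.0}, {"x": 0.0, "y": 0.0, "z": 0.0, "wx": 0.0, "wy": 0.0, "wz": 0.0}]' --grip 1 --force 60

```text
time_s: 40.72
position: [431.2, -337.0, 9.2]
orientation: [0.707, 0.707, -0.0, 0.0]
force: [-1.6, 0.1, 6.1]
width: 25.1
gripper_force: 59.4
```

Run:
```python
from h import *
from rig import bot,eyes
s=bot.read_state(); print(s["position"],s["orientation"],s["width"],s["force"])
f=eyes.grab_frame("top"); np.savez("top5.npz",**f); cv2.imwrite("pics/top5.png",cv2.resize(f["image"][150:255,165:245,::-1],None,fx=5.6,fy=5.6,interpolation=cv2.INTER_CUBIC))
w=j2w(-81,92); print(w)
plan((431.1,-336.9,8.9,0),[(431.1,-336.9,120,0),(*w,120,11.88),(*w,60,11.88),(*w,17.5,11.88)])
```

```text
[ 431.1743009  -336.95180282    9.24462156] [ 7.07051435e-01  7.07162063e-01 -5.16368747e-05  2.86114003e-04] 25.13177124974493 [-1.5708408   0.11017274  6.07534895]
[441.19558674 108.45457189]
{'x': 0.0, 'y': 0.0, 'z': -0.2222} {'wx': 0.0, 'wy': 0.0, 'wz': 0.0} rows from start>= 2
{'x': 0.8907, 'y': 0.0202, 'z': -0.2222} {'wx': 0.0, 'wy': 0.0, 'wz': -0.033} rows from start>= 8
{'x': 0.8907, 'y': 0.0202, 'z': -0.1022} {'wx': 0.0, 'wy': 0.0, 'wz': -0.033} rows from start>= 8
{'x': 0.8907, 'y': 0.0202, 'z': -0.0172} {'wx': 0.0, 'wy': 0.0, 'wz': -0.033} rows from start>= 8
```

View pics/top5.png

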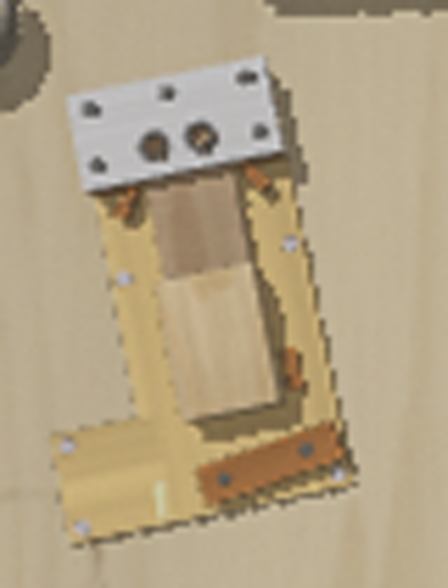

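Block (220,340) and blank (205,225) sit just as at the start, and the wedge is gripped at 25.1 mm. I carry it to jig y = +50.

Request:
jog_arm --increments '[{"x": 0.0, "y": 0.0, "z": -0.06, "wx": 0.0, "wy": 0.0, "wz": 0.0}, {"x": 0.0, "y": 0.0, "z": -0.16, "wx": 0.0, "wy": 0.0, "wz": 0.0}, {"x": 0.0, "y": 0.0, "z": -0.22, "wx": 0.0, "wy": 0.0, "wz": 0.0}, {"x": 0.89, "y": 0.0163, "z": -0.22, "wx": 0.0, "wy": 0.0, "wz": -0.033}, {"x": 0.89, "y": 0.0163, "z": -0.22, "wx": 0.0, "wy": 0.0, "wz": -0.033}, {"x": 0.89, "y": 0.0163, "z": -0.22, "wx": 0.0, "wy": 0.0, "wz": -0.033}, {"x": 0.89, "y": 0.0163, "z": -0.22, "wx": 0.0, "wy": 0.0, "wz": -0.033}, {"x": 0.89, "y": 0.0163, "z": -0.22, "wx": 0.0, "wy": 0.0, "wz": -0.033}, {"x": 0.89, "y": 0.0163, "z": -0.22, "wx": 0.0, "wy": 0.0, "wz": -0.033}, {"x": 0.89, "y": 0.0163, "z": -0.22, "wx": 0.0, "wy": 0.0, "wz": -0.033}, {"x": 0.89, "y": 0.0163, "z": -0.22, "wx": 0.0, "wy": 0.0, "wz": -0.033}, {"x": 0.89, "y": 0.0163, "z": -0.22, "wx": 0.0, "wy": 0.0, "wz": -0.033}, {"x": 0.89, "y": 0.0163, "z": -0.22, "wx": 0.0, "wy": 0.0, "wz": -0.033}, {"x": 0.89, "y": 0.0163, "z": -0.15, "wx": 0.0, "wy": 0.0, "wz": -0.033}, {"x": 0.89, "y": 0.0163, "z": -0.11, "wx": 0.0, "wy": 0.0, "wz": -0.033}, {"x": 0.89, "y": 0.0163, "z": -0.11, "wx": 0.0, "wy": 0.0, "wz": -0.033}, {"x": 0.89, "y": 0.0163, "z": -0.11, "wx": 0.0, "wy": 0.0, "wz": -0.033}]'

```text
time_s: 42.9
position: [439.4, 107.3, 64.3]
orientation: [0.631, 0.776, -0.0, 0.0]
force: [-0.5, -0.9, -1.5]
width: 25.3
gripper_force: 59.1
```

Run:
```python
from h import *
from rig import bot,eyes
s=bot.read_state(); p=s["position"]; a=np.radians(JTH); d=p[:2]-J0
print(p,[d@[np.cos(a),np.sin(a)],d@[-np.sin(a),np.cos(a)]],s["width"])
f=eyes.grab_frame("top"); np.savez("top6.npz",**f); cv2.imwrite("pics/top6.png",cv2.resize(f["image"][150:255,165:245,::-1],None,fx=5.6,fy=5.6,interpolation=cv2.INTER_CUBIC))
```

```text
[439.36246143 107.27614257  64.2595424 ] [np.float64(-83.0364559556908), np.float64(91.22418353426964)] 25.28809398877579
```

View pics/top6.png

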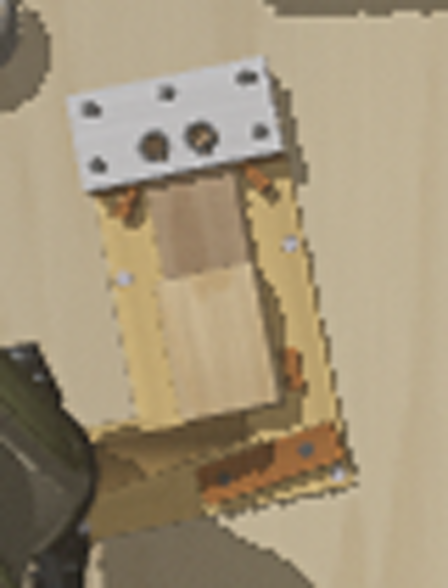

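The wedge hovers at jig (-83, 91), in line with the gap. I lower it.

Request:
jog_arm --increments '[{"x": 0.0, "y": 0.0, "z": 0.03, "wx": 0.0, "wy": 0.0, "wz": 0.0}, {"x": 0.0, "y": 0.0, "z": 0.05, "wx": 0.0, "wy": 0.0, "wz": 0.0}, {"x": 0.0, "y": 0.0, "z": 0.065, "wx": 0.0, "wy": 0.0, "wz": 0.0}, {"x": 0.0, "y": 0.0, "z": 0.08, "wx": 0.0, "wy": 0.0, "wz": 0.0}, {"x": 0.0, "y": 0.0, "z": 0.09, "wx": 0.0, "wy": 0.0, "wz": 0.0}, {"x": 0.0, "y": 0.0, "z": 0.093, "wx": 0.0, "wy": 0.0, "wz": 0.0}, {"x": 0.0, "y": 0.0, "z": 0.093, "wx": 0.0, "wy": 0.0, "wz": 0.0}]'

```text
time_s: 43.82
position: [439.1, 108.3, 17.2]
orientation: [0.63, 0.777, -0.0, -0.0]
force: [0.8, 0.0, -1.0]
width: 24.8
gripper_force: 59.2
```

Request:
jog_arm --increments '[{"x": -0.01, "y": 0.001, "z": 0.0, "wx": 0.0, "wy": 0.0, "wz": 0.0}, {"x": -0.02, "y": 0.001, "z": 0.0, "wx": 0.0, "wy": 0.0, "wz": 0.0}, {"x": -0.03, "y": 0.002, "z": 0.0, "wx": 0.0, "wy": 0.0, "wz": 0.0}, {"x": -0.04, "y": 0.002, "z": 0.0, "wx": 0.0, "wy": 0.0, "wz": 0.0}, {"x": -0.05, "y": 0.003, "z": 0.0, "wx": 0.0, "wy": 0.0, "wz": 0.0}, {"x": -0.06, "y": 0.003, "z": 0.0, "wx": 0.0, "wy": 0.0, "wz": 0.0}, {"x": -0.068, "y": 0.004, "z": 0.0, "wx": 0.0, "wy": 0.0, "wz": 0.0}, {"x": -0.074, "y": 0.004, "z": 0.0, "wx": 0.0, "wy": 0.0, "wz": 0.0}, {"x": -0.074, "y": 0.004, "z": 0.0, "wx": 0.0, "wy": 0.0, "wz": 0.0}]'

```text
time_s: 44.95
position: [448.7, 72.2, 17.3]
orientation: [0.63, 0.776, -0.0, 0.0]
force: [-0.7, 0.4, -0.7]
width: 25.2
gripper_force: 59.0
```

Request:
jog_arm --increments '[{"x": -0.004, "y": 0.0, "z": 0.0, "wx": 0.0, "wy": 0.0, "wz": 0.0}, {"x": -0.008, "y": 0.0, "z": 0.0, "wx": 0.0, "wy": 0.0, "wz": 0.0}, {"x": -0.012, "y": 0.0, "z": 0.0, "wx": 0.0, "wy": 0.0, "wz": 0.0}, {"x": -0.016, "y": 0.0, "z": 0.0, "wx": 0.0, "wy": 0.0, "wz": 0.0}, {"x": -0.02, "y": 0.0, "z": 0.0, "wx": 0.0, "wy": 0.0, "wz": 0.0}, {"x": -0.02, "y": 0.0, "z": 0.0, "wx": 0.0, "wy": 0.0, "wz": 0.0}]'

```text
time_s: 45.7
position: [451.4, 63.2, 17.3]
orientation: [0.63, 0.777, 0.001, 0.0]
force: [1.5, 2.8, -0.5]
width: 25.0
gripper_force: 59.0
```

Request:
jog_arm --increments '[{"x": -0.004, "y": 0.0, "z": 0.0, "wx": 0.0, "wy": 0.0, "wz": 0.0}, {"x": -0.008, "y": 0.0, "z": 0.0, "wx": 0.0, "wy": 0.0, "wz": 0.0}, {"x": -0.011, "y": 0.0, "z": 0.0, "wx": 0.0, "wy": 0.0, "wz": 0.0}, {"x": -0.011, "y": 0.0, "z": 0.0, "wx": 0.0, "wy": 0.0, "wz": 0.0}]'

```text
time_s: 46.2
position: [451.5, 62.7, 17.4]
orientation: [0.628, 0.778, 0.003, -0.002]
force: [-5.6, 22.8, 2.6]
width: 24.5
gripper_force: 59.4
```

Run:
```python
from h import *
from rig import bot,eyes
s=bot.read_state(); p=s["position"]; a=np.radians(JTH); d=p[:2]-J0
print(p,[d@[np.cos(a),np.sin(a)],d@[-np.sin(a),np.cos(a)]],s["width"])
```

```text
[451.48411513  62.68698368  17.3502123 ] [np.float64(-80.35367768696273), np.float64(45.094688849591826)] 24.495963748466025
```

The wedge jammed at about 20 N, with wedge y ≈ +3 mm. I release, rise and check.

Request:
jog_arm --increments '[{"x": 0.01, "y": 0.0, "z": 0.0, "wx": 0.0, "wy": 0.0, "wz": 0.0}, {"x": 0.01, "y": 0.0, "z": 0.0, "wx": 0.0, "wy": 0.0, "wz": 0.0}, {"x": 0.01, "y": 0.0, "z": 0.0, "wx": 0.0, "wy": 0.0, "wz": 0.0}, {"x": 0.01, "y": 0.0, "z": 0.0, "wx": 0.0, "wy": 0.0, "wz": 0.0}, {"x": 0.01, "y": 0.0, "z": -0.03, "wx": 0.0, "wy": 0.0, "wz": 0.0}, {"x": 0.01, "y": 0.0, "z": -0.1, "wx": 0.0, "wy": 0.0, "wz": 0.0}, {"x": 0.01, "y": 0.0, "z": -0.2, "wx": 0.0, "wy": 0.0, "wz": 0.0}, {"x": 0.01, "y": 0.0, "z": -0.3, "wx": 0.0, "wy": 0.0, "wz": 0.0}, {"x": -0.3, "y": 0.0, "z": -0.4, "wx": 0.0, "wy": 0.0, "wz": 0.0}, {"x": -0.5, "y": 0.0, "z": -0.4, "wx": 0.0, "wy": 0.0, "wz": 0.0}, {"x": -0.5, "y": 0.0, "z": -0.4, "wx": 0.0, "wy": 0.0, "wz": 0.0}, {"x": -0.5, "y": 0.0, "z": -0.4, "wx": 0.0, "wy": 0.0, "wz": 0.0}, {"x": -0.5, "y": 0.0, "z": -0.4, "wx": 0.0, "wy": 0.0, "wz": 0.0}, {"x": -0.5, "y": 0.0, "z": -0.4, "wx": 0.0, "wy": 0.0, "wz": 0.0}]' --grip -0.2

```text
time_s: 47.95
position: [502.9, -187.8, 217.0]
orientation: [0.631, 0.776, -0.0, -0.0]
force: [-0.1, -0.1, 0.0]
width: 51.2
gripper_force: 0.0
```

Run:
```python
from h import *
from rig import bot,eyes
f=eyes.grab_frame("top"); np.savez("top7.npz",**f); cv2.imwrite("pics/top7.png",cv2.resize(f["image"][150:255,165:245,::-1],None,fx=5.6,fy=5.6,interpolation=cv2.INTER_CUBIC))
m=mask(f,(0,150,60),(7,255,255),(175,220,215,245)); print(rect(f,m,40))
m=mask(dict(np.load("top0.npz")),(0,150,60),(7,255,255),(175,220,215,245)); print(rect(f,m,40))
s=bot.read_state(); print(s["position"],s["joint_vel"].round(3))
```

```text
((450.1330261230469, 66.60208129882812), (24.03279685974121, 31.162525177001953), 11.539549827575684)
((448.73004150390625, 70.48933410644531), (24.022911071777344, 31.73904037475586), 11.540788650512695)
[ 502.87420397 -186.46913959  216.95797587] [-0.025 -0.006 -0.01   0.01  -0.001 -0.001  0.001]
```

View pics/top7.png

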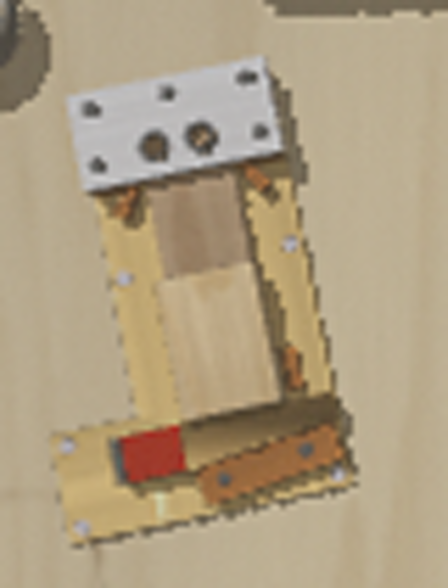

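The picture matches the start. The red head at (152,455) is about 4 mm deeper than at the start (wedge y ≈ +3.4 mm), inside tolerance. I hand the job in.

```bash
python3 -c "
from rig import ticket
print(ticket.close_job())"
```

```text
the job is handed in; nothing more can be done
None
```

The workpiece is changed and the job is handed in: drilled piece flat in the tray, blank home against the back stop, packing block back in place, and wedge jammed snug about 4 mm deeper than at the start (15 mm allowed); no pass or fail verdict came back.

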